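# Stand the screen before the lamp and hold the sprung shutter half open

## Robot

A 7-joint arm with a two-finger parallel gripper is mounted at the origin on a cart in front of the work surface, level with it; the furniture and walls round the work are solid. World frame = base frame: x ahead of the robot, y to its left, z up, the work surface at z = 0. Lengths are in m, angles in rad, forces in N, time in s.
With the tool pointing down it reaches from about 0.425 to 0.925 m from the base axis. Payload 6.8 kg.
Tool frame: the origin (TCP) lies on the front face of the gripper's body, between the roots of the fingers; the fingertips stand 73 mm ahead of it and the grasp point (between the pads) lies 54 mm ahead of it; z points along the fingers, x is the direction in which the jaws open and shut, and the axes are right-handed (so a half turn about z gives the same grasp; the last joint's range is limited). The gripper opens to 85 mm and grips with 20 to 120 N. Pads are 22 mm wide; open, the fingers measure 114 mm over their backs; the gripper's body (76 mm by 85 mm) begins 54 mm behind the grasp point. The pads swing forward as they close: fully open they stand 13 mm farther back than shut.
Start: joints at [1.061, 0.477, 0.022, 1.555, -0.011, 1.109, -0.083], TCP at [0.264, -0.621, 0.304] pointing down, gripper open.
Joint ranges: [-2.96, 2.96], [-0.34, 2.1], [-1.41, 1.46], [0.24, 2.44], [-1.37, 4.51], [0.17, 1.92], [-2.96, 2.96]. Speed limits (rad/s): [2.39, 2.39, 3.14, 3.14, 3.14, 3.14, 3.14].

## Interface

Orientations are given as a unit quaternion [w, x, y, z].
In Python, from station import get_obs, read_camera, hand_in gives the robot as it stands. The module is installed in compiled form; this text tells all that it offers.
- The arm moves only by the shell command python3 -m creep 'ROWS' [FORCE]. ROWS is JSON, a list that holds one entry, the list of rows, each a list of 7 numbers: the turn, a rotation vector about the tool's x, y, z in rad, then the shift along the tool's x, y, z in m, then the finger opening in m, from 0 to 0.0854. A call has 1 to 20 rows; each row shifts and turns the pose as measured when the row begins, along the tool's axes as they then stand; what a row does not reach is not made up. A row lasts 1/12 s, in which the tool goes at most 41.7 mm and 7.16 degrees, less where a joint would pass 70% of its speed; a pose out of reach is approached as far as the arm can. A call is refused whole if a number of a shift passes 0.0417 or a number of a turn 0.125, either way. A call with a gripper value outside its range is refused whole. The fingers move at their own pace and stop on an object; FORCE is the grip in N (left out, the last holds). Time passes only in rows, so rows that do not move let the fingers close. It gives the time, the measured TCP pose, the force and the opening at its end, in the units of the state.
- get_obs(): the state, without advancing time (a new reading comes with each control period).
- read_camera(name): name is "scene" or "top" or "wrist"; returns a dict with "color" (420x560x3 uint8, red, green, blue), "range_z" (420x560 float32, m along the optical axis (not along the pixel's ray), 0 where there is no reading), "fovy" (degrees; the focal length in pixels is half the picture's height over the tangent of half this angle, whatever the lens; pixels are square), "cx", "cy" (the principal point, pixels), "D" ([k1, k2, p1, p2, k3] as OpenCV has them; the pictures are not rectified), "rvec" (rotation vector, rad) and "tvec" (3), from world to camera coordinates, as OpenCV has them. Camera axes: x right, y down, z forward; pixel columns grow to the right and rows downward; lengths in m; the calibration is good to about 2 mm. A picture is of the moment at which its call begins.
- hand_in(): hands the job in, once; it reports no verdict.
The state is a dict: "t": time; "q": joint angles; "joint_vel": joint speeds; "joint_torque": joint torques, N m; "eef_pos": TCP position; "tool_rot": TCP orientation; "contact_force": force on the tool from outside, world axes, zero at the start; "torque": the same for the moment, N m; "gripper_width": opening from 0.0 (shut) to 1.0 (fully open).
Only numpy, scipy, OpenCV 4.12 (cv2) and the standard library are available. Lean on these libraries where they do the work, as an engineer would, in place of code of your own. Each camera call takes 0.05 s, during which the arm holds its last target.

## Task

Take the small screen from its sloping rest and stand it upright on its short foot edge, centred on the yellow mark in front of the lamp house and square to the aperture, and let go of it. Then take hold of the blue handle on the shutter and slide it against its spring to half travel (pointer at the red tick), and finish while still holding it there: the spring shuts it if you let go. Leave the dropper bottle, the tape roll and the petri dish where they are.

Things in the scene. Friction and masses are not known exactly. Their poses are not given: they have to be found in the camera images.
- screen: Loose plate, black frame, white faces with a thin cross: 14 mm thick (x), 52 wide (y), 70 tall (z), about 80 g. Origin: centre of its foot edge, the 14 x 52 mm face it must stand on; z runs up the plate. At the start it leans in the rest at 45 degrees, foot edge (broader black border) lowest, z up and away from the robot. It overhangs the rest 6 mm at either side: grip it across its 52 mm.
- rest: Grey fixed sloping rest that carries the screen at the start. Origin: centre of its underside on the worktop. Foot 90 mm (x) x 56 mm (y) x 6 mm; the slope and its lower lip are 40 mm wide (y) and rise along +x at 45 degrees, to 64 mm height.
- lamp_house: Fixed base plate 225 x 170 x 12 mm with a white lamp house, top 100 mm high. Origin: on the worktop under the aperture's centre, in the shutter's plane; the aperture (44 mm, centre 56 mm high) looks to -x; the shutter opens to +y. Plate: x -135 to +90, y -63 to +107 mm; lamp house: x +8 to +85, y -53 to +97 mm; rails reach to x = -6 mm.
- mark (a point): Centre of the yellow mark painted on the base plate, 40 mm (x) x 84 mm (y), 95 mm in front of the aperture, at the height of the plate's top face (12 mm above the worktop). Axes as the lamp house: the screen's x must lie along its x, pointing either way.
- shutter: Dark steel shutter blade (64 mm wide) with a blue upright handle on top: 24 mm (x) x 14 mm (y, sliding direction) x 40 mm tall, white line on top, red pointer behind. Origin: centre of the handle's underside, 106 mm above the worktop; top at 146 mm. Axes as the lamp house. Grip it across its 14 mm from above; the lamp house and rails below are at most 100 mm high.
- travel (a joint): Travel of the shutter: 0 m shut, 0.060 m fully open, half travel 0.030 m (red tick on the scale). It grows as the handle moves along the lamp house's +y. A spring always pulls it shut: 3 N when shut, rising by 1.5 N per 10 mm to 7.5 N at half and 12 N fully open.
- dropper_bottle: White dropper bottle with a red tip, 34 mm across, 96 mm tall, standing loose; origin at the centre of its underside. To be left alone.
- tape_roll: Roll of beige tape lying flat, 64 mm across, 19 mm high, loose; origin at the centre of its underside. To be left alone.
- petri_dish: Small clear lidded dish, 55 mm across, 14 mm high, loose; origin at the centre of its underside. To be left alone.
There are look-alikes about, which are no part of the job. Leave any green look-alike of the screen alone.

How it is judged:
By the outcome, as a careful person would: the job done as asked, in the order asked, and still so for the second after the job is handed in, while the arm keeps its last pose, push and grip.
It also fails if it takes over 48 s, if anything falls off the work surface, if the arm or the gripper's body presses on something with over 40 N, if the wrist force passes 120 N, or if a joint passes its speed limit or range.

## Working session

There is one attempt and no reset: what is moved stays moved. The work goes in short steps, Python scripts to look and compute and a shell command to move; the robot and the scene stay as the last step left them, time stands still between calls to the robot, and variables do not carry over. Pictures are saved under pics/ and viewed, and the job is handed in when it is done.

```bash
mkdir -p pics; cat > h.py <<'E'
import numpy as np, cv2
from station import get_obs, read_camera
from scipy.spatial.transform import Rotation as R
def snap(n,fn):
    c=read_camera(n); cv2.imwrite('pics/'+fn+'.png',c['color'][:,:,::-1]); np.save('pics/'+fn+'.npy',c,allow_pickle=True); return c
def load(fn): return np.load('pics/'+fn+'.npy',allow_pickle=True).item()
def K(c):
    f=210/np.tan(np.radians(c['fovy'])/2); return np.array([[f,0,c['cx']],[0,f,c['cy']],[0,0,1.]])
def p3(c,u,v,z=None,plane=None):
    n=cv2.undistortPoints(np.array([[[u,v]]],float),K(c),np.array(c['D']))[0,0]
    Rm=cv2.Rodrigues(np.array(c['rvec'],float))[0]; t=np.array(c['tvec'],float).ravel()
    d=np.array([n[0],n[1],1.]); o=-Rm.T@t; dw=Rm.T@d
    if plane is not None: return o+dw*(plane-o[2])/dw[2]
    if z is None:
        w=c['range_z'][int(v)-1:int(v)+2,int(u)-1:int(u)+2]; w=w[w>0]; z=np.median(w) if len(w) else np.nan
    return o+dw*z
def proj(c,P):
    return cv2.projectPoints(np.array(P,float).reshape(-1,3),np.array(c['rvec'],float),np.array(c['tvec'],float),K(c),np.array(c['D']))[0].reshape(-1,2)
E
python3 - <<'E'
from h import *
for n in['scene','top','wrist']:
    c=snap(n,n+'0'); Rm=cv2.Rodrigues(np.array(c['rvec'],float))[0]; print(n,c['fovy'],-Rm.T@np.array(c['tvec']).ravel(),c['D'])
print(get_obs())
E
```

```text
scene 51.96705381683087 [0.20304175 0.28336276 0.83484335] [0.04443956 0.         0.         0.         0.        ]
top 52.18165373220995 [ 0.40295982 -0.18313493  1.19611329] [-0.11089234  0.          0.          0.          0.        ]
wrist 60.215913308658585 [ 0.33530312 -0.59019112  0.37240929] [-0.06263369  0.          0.          0.          0.        ]
{'t': 0.15, 'q': array([ 1.06090106,  0.47763314,  0.02239824,  1.55618826, -0.01152165,
        1.10928198, -0.08307861]), 'joint_vel': array([-0.00220984, -0.00351238, -0.00013161, -0.00209472, -0.00020545,
       -0.00015998,  0.00100201]), 'joint_torque': array([ 1.78671333e-03, -5.96927404e+01,  1.60984464e+00, -2.81491739e+01,
        1.25826956e-02,  6.54153540e-03, -8.01082763e-06]), 'eef_pos': array([ 0.2638211 , -0.62094341,  0.30314985]), 'tool_rot': array([-3.38163750e-04,  8.33983196e-01, -5.51789408e-01, -6.02564503e-04]), 'contact_force': array([0.93171592, 0.21552044, 0.11152695]), 'torque': array([0.02827169, 0.02562858, 0.01586136]), 'gripper_width': 0.997323605900301}
```

View pics/scene0.png

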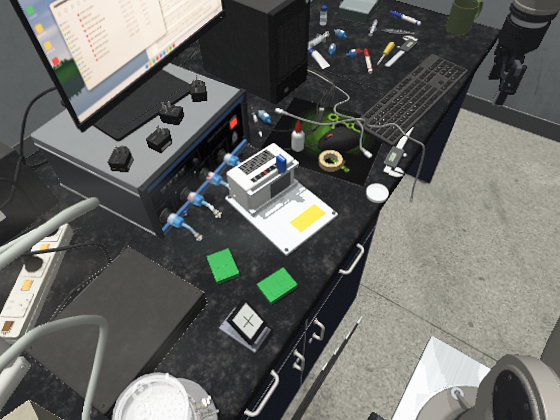

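View pics/top0.png

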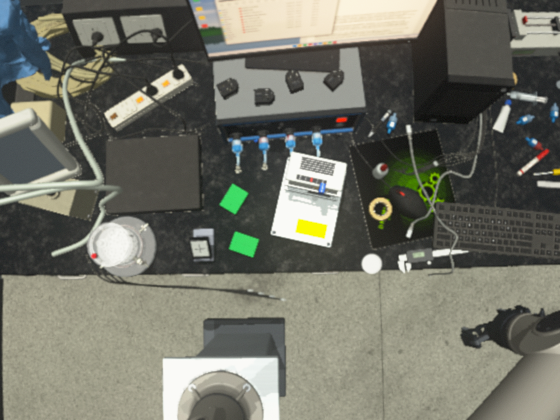

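View pics/wrist0.png

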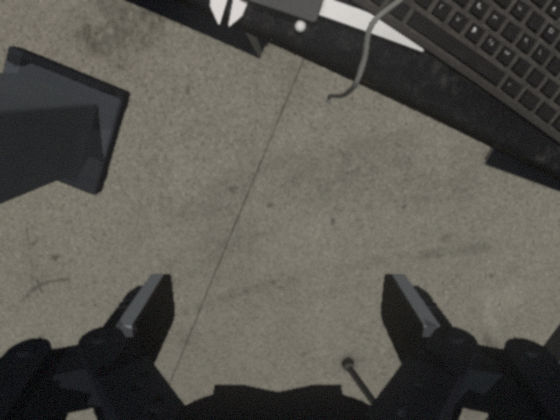

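The overview shows the screen on its rest (top view about 201,247), the yellow mark (312,229) and the handle (322,187). I'll enlarge these.

```bash
python3 - <<'E'
from h import *
def crop(fn,x0,y0,x1,y1,s,o):
    im=cv2.imread(f'pics/{fn}.png')[y0:y1,x0:x1]; cv2.imwrite(f'pics/{o}.png',cv2.resize(im,None,fx=s,fy=s,interpolation=cv2.INTER_CUBIC))
crop('top0',180,145,360,265,4,'tc')
crop('scene0',210,290,280,355,8,'sc1')
crop('scene0',220,140,345,255,5,'sc2')
E
```

```text
(no output)
```

View pics/tc.png

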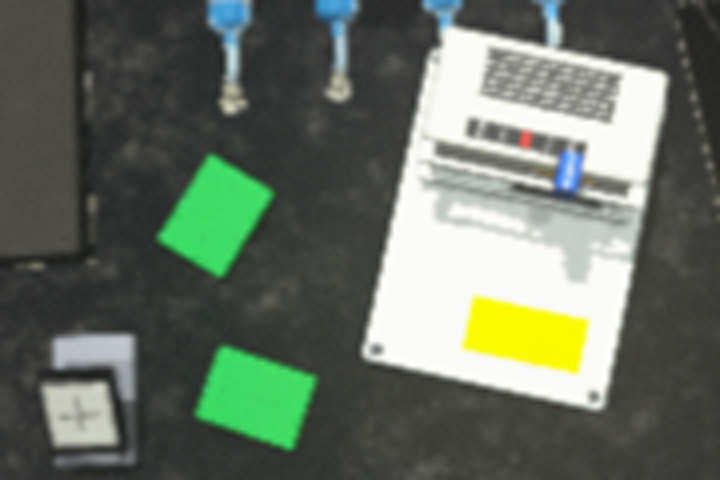

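View pics/sc1.png

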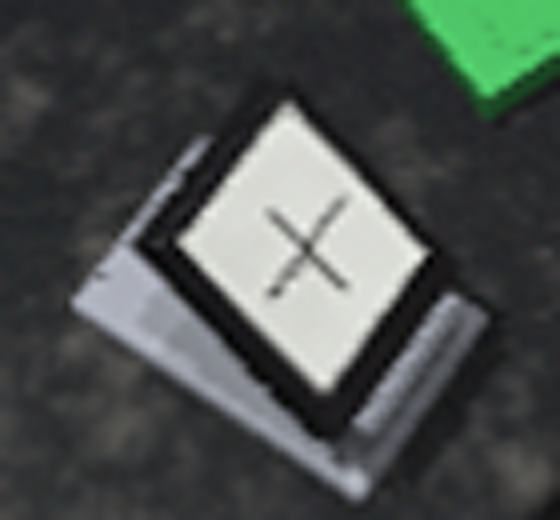

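View pics/sc2.png

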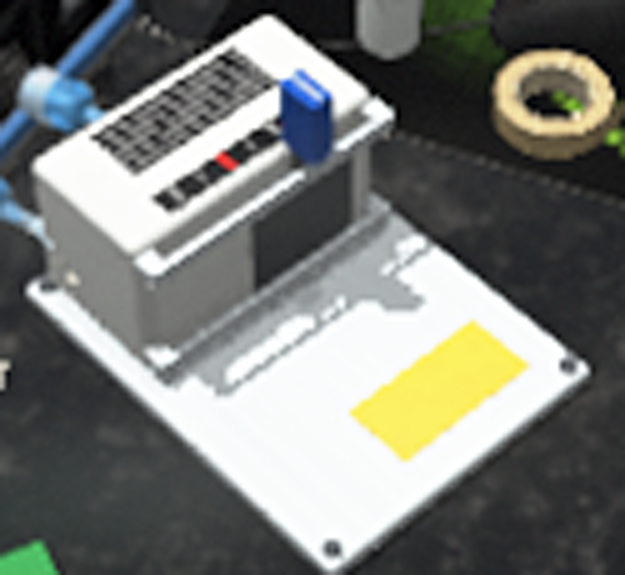

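```bash
python3 - <<'E'
from h import *
t=load('top0'); s=load('scene0')
np.set_printoptions(precision=4,suppress=True)
def T(x,y,**k): return p3(t,180+(x+.5)/4-.5,145+(y+.5)/4-.5,**k)
def S1(x,y,**k): return p3(s,210+(x+.5)/8-.5,290+(y+.5)/8-.5,**k)
def S2(x,y,**k): return p3(s,220+(x+.5)/5-.5,140+(y+.5)/5-.5,**k)
for nm,P in[('Tmark',[T(*p,plane=.012) for p in[(472,296),(588,319),(579,374),(464,350)]]),('Smark',[S2(*p,plane=.012) for p in[(472,321),(527,368),(405,461),(350,412)]]),
 ('Tplate front',[T(*p,plane=.012) for p in[(362,355),(605,409)]]),('Splate',[S2(*p,plane=.012) for p in[(28,289),(333,572),(592,370)]]),
 ('Thandle top',[T(568,153,plane=.146)]),('Shandle top',[S2(306,86,plane=.146)]),
 ('Swhite corners d',[S1(*p) for p in[(290,110),(425,252),(322,385),(185,242)]]+[S1(308,248)]),
 ('Srestfoot',[S1(*p,plane=.006) for p in[(72,303),(360,498)]]),('Trest',[T(*p,plane=.006) for p in[(137,465),(55,463)]]),('Tresttop',[T(*p,plane=0.064) for p in[(54,337),(135,334)]]+[T(78,413)]) ]:
    P=np.array(P); print(nm,P.mean(0)); print(P)
# normal of screen face
pts=[]
for y in range(110,380,8):
  for x in range(190,420,8):
    if abs(x-308)/115+abs(y-245)/135<0.85: pts.append(S1(x,y))
pts=np.array(pts);pts=pts[~np.isnan(pts).any(1)]; m=pts.mean(0);n=np.linalg.svd(pts-m)[2][2]; print('face',m,n*np.sign(n[2]),len(pts))
E
```

```text
Tmark [ 0.4996 -0.2594  0.012 ]
[[ 0.5274 -0.2228  0.012 ]
 [ 0.5096 -0.3029  0.012 ]
 [ 0.4716 -0.2954  0.012 ]
 [ 0.4899 -0.2164  0.012 ]]
Smark [ 0.5015 -0.2583  0.012 ]
[[ 0.5104 -0.3027  0.012 ]
 [ 0.4734 -0.2927  0.012 ]
 [ 0.4927 -0.2142  0.012 ]
 [ 0.5295 -0.2235  0.012 ]]
Tplate front [ 0.4675 -0.2292  0.012 ]
[[ 0.4879 -0.1458  0.012 ]
 [ 0.447  -0.3126  0.012 ]]
Splate [ 0.5458 -0.2173  0.012 ]
[[ 0.7035 -0.1976  0.012 ]
 [ 0.4869 -0.1454  0.012 ]
 [ 0.447  -0.309   0.012 ]]
Thandle top [ 0.6015 -0.2803  0.146 ]
[[ 0.6015 -0.2803  0.146 ]]
Shandle top [ 0.5924 -0.281   0.146 ]
[[ 0.5924 -0.281   0.146 ]]
Swhite corners d [0.4496 0.0415 0.0575]
[[0.4674 0.0224 0.0769]
 [0.431  0.0207 0.0391]
 [0.4321 0.0609 0.0387]
 [0.4681 0.0619 0.0756]
 [0.4494 0.0414 0.0573]]
Srestfoot [0.4616 0.0694 0.006 ]
[[0.506  0.0699 0.006 ]
 [0.4173 0.0688 0.006 ]]
Trest [0.4163 0.0404 0.006 ]
[[0.4151 0.0117 0.006 ]
 [0.4174 0.069  0.006 ]]
Tresttop [0.4836 0.0341 0.0639]
[[0.5002 0.0575 0.064 ]
 [0.5012 0.0032 0.064 ]
 [0.4495 0.0414 0.0636]]
face [0.4496 0.0408 0.0579] [-0.6992  0.0152  0.7148] 351
```

```bash
cat >> h.py <<'E'
np.set_printoptions(precision=4,suppress=True)
def st():
    o=get_obs(); q=np.array(o['tool_rot']); return np.array(o['eef_pos']),R.from_quat([q[1],q[2],q[3],q[0]]),o
def goto(pos,yaw,pitch):
    """jaw x = -y rotated by yaw; pitch>0 tilts tool forward (toward +x rotated)"""
    c,s=np.cos(yaw),np.sin(yaw); f=np.array([c,s,0]); l=np.array([-s,c,0])
    z=np.sin(pitch)*f-np.cos(pitch)*np.array([0,0,1]); x=-l; y=np.cross(z,x)
    Rt=R.from_matrix(np.c_[x,y,z]); p,Rc,o=st()
    print('t',o['t'],'pos',p,'grip',o['gripper_width'],'F',o['contact_force'],'\nq',o['q'])
    print('turn',(Rc.inv()*Rt).as_rotvec(),'shift',Rc.inv().apply(np.array(pos)-p), 'shift after turn',Rt.inv().apply(np.array(pos)-p))
E
python3 -c "
from h import *
goto([.4545,.041,.2],-.01,0)"
python3 -m creep '[[[0,0,0.1,0,0,0,0.085],[0,0,0.1,0,0,0,0.085],[0,0,0.1,0,0,0,0.085],[0,0,0.1,0,0,0,0.085]]]' 40
python3 -c "
from h import *
goto([.4545,.041,.2],-.01,0)"
```

```text
t 0.15 pos [ 0.2638 -0.6209  0.3031] grip 0.997323605900301 F [0.9317 0.2155 0.1115] 
q [ 1.0609  0.4776  0.0224  1.5562 -0.0115  1.1093 -0.0831]
turn [0.0004 0.0013 0.4118] shift [-0.5345 -0.4344  0.1038] shift after turn [-0.6638 -0.1841  0.1031]
t: 0.48
eef_pos: [0.2632, -0.6203, 0.3014]
tool_rot: [0.001, -0.703, 0.712, 0.002]
contact_force: [-0.5, 0.4, -0.6]
gripper_width: 0.994
t 0.4833 pos [ 0.2632 -0.6203  0.3014] grip 0.994418314268139 F [-0.4702  0.3669 -0.6382] 
q [ 0.9991  0.4798  0.1113  1.5631 -0.0579  1.1066 -0.4595]
turn [ 0.0018  0.0043 -0.0027] shift [-0.6632 -0.1831  0.1039] shift after turn [-0.6631 -0.1847  0.1014]
```

```bash

python3 -m creep '[[[0,0,0,-0.036,-0.009,0,0.085],[0,0,0,-0.036,-0.009,0,0.085],[0,0,0,-0.036,-0.009,0,0.085],[0,0,0,-0.036,-0.009,0,0.085],[0,0,0,-0.036,-0.009,0,0.085],[0,0,0,-0.036,-0.009,0,0.085],[0,0,0,-0.036,-0.01,0,0.085],[0,0,0,-0.036,-0.01,0,0.085],[0,0,0,-0.036,-0.01,0,0.085],[0,0,0,-0.036,-0.01,0,0.085],[0,0,0,-0.036,-0.01,0,0.085],[0,0,0,-0.036,-0.01,0,0.085],[0,0,0,-0.036,-0.01,0,0.085],[0,0,0,-0.036,-0.01,0,0.085],[0,0,0,-0.036,-0.01,0,0.085],[0,0,0,-0.036,-0.01,0,0.085]]]'
python3 -c "
from h import *
goto([.4545,.041,.2],-.01,0)"
```

```text
t: 1.82
eef_pos: [0.4292, -0.0293, 0.2979]
tool_rot: [-0.002, -0.695, 0.719, 0.002]
contact_force: [1.2, -0.3, 0.6]
gripper_width: 0.994
t 1.8167 pos [ 0.4292 -0.0293  0.2979] grip 0.9937636981114056 F [ 1.1715 -0.3087  0.6392] 
q [ 0.2223  0.0976 -0.3157  2.0944  0.0359  0.9613 -1.7186]
turn [ 0.0067  0.0001 -0.0251] shift [-0.0711 -0.0235  0.0977] shift after turn [-0.0705 -0.0246  0.0979]
```

```bash

python3 -m creep '[[[0.002,0,-0.008,-0.0237,-0.008,0.03,0.085],[0.002,0,-0.008,-0.0237,-0.008,0.03,0.085],[0.002,0,-0.008,-0.0237,-0.008,0.03,0.085],[0,0,0,0,0,0,0.085]]]'
python3 -c "
from h import *
goto([.4545,.041,.103],-.01,0)
snap('wrist','w1');snap('scene','s1')"
```

```text
t: 2.15
eef_pos: [0.4592, 0.0537, 0.208]
tool_rot: [-0.006, 0.707, -0.707, 0.002]
contact_force: [-0.8, -0.3, 0.4]
gripper_width: 0.992
t 2.15 pos [0.4592 0.0537 0.208 ] grip 0.9923692211911167 F [-0.8203 -0.2808  0.4274] 
q [ 0.0713  0.2786 -0.3693  2.1261  0.1441  0.7482 -1.9601]
turn [-0.0108  0.0049  0.0104] shift [0.0132 0.0059 0.1049] shift after turn [0.0127 0.0046 0.105 ]
```

View pics/w1.png

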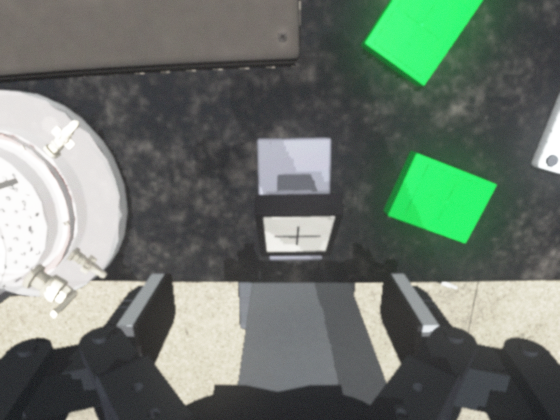

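Wrist view: screen cross at (297,237), rest back edge (258,139)–(331,138), nearly level in the picture.

```bash
python3 - <<'E'
from h import *
c=load('w1')
for p in[(297,236),(299,236),(258,139),(330,139),(264,205),(332,204),(260,230),(336,230)]: print(p,p3(c,*p))
print(st()[1].as_matrix())
E
```

```text
(297, 236) [0.4494 0.042  0.0577]
(299, 236) [0.449  0.0406 0.0567]
(258, 139) [ 0.5056  0.07   -0.0005]
(330, 139) [0.5063 0.0157 0.004 ]
(264, 205) [0.4755 0.0626 0.0745]
(332, 204) [0.4762 0.0227 0.0744]
(260, 230) [0.4554 0.0658 0.0628]
(336, 230) [0.4551 0.0174 0.0615]
[[-0.0037 -0.9999  0.0136]
 [-1.      0.0038  0.0027]
 [-0.0028 -0.0136 -0.9999]]
```

```bash

python3 -m creep '[[[-0.006,0,0,0.006,0.003,0,0.085],[-0.005,0,0,0.005,0.002,0.025,0.085],[0,0,0,0,0,0.025,0.085],[0,0,0,0,0,0.02,0.085],[0,0,0,0,0,0.01,0.085]]]'
python3 -c "
from h import *
goto([.4545,.042,.103],0,0)"
```

```text
t: 2.67
eef_pos: [0.459, 0.0306, 0.1367]
tool_rot: [0.005, -0.702, 0.712, -0.006]
contact_force: [-0.8, 0.3, 0.4]
gripper_width: 0.999
t 2.6667 pos [0.459  0.0306 0.1367] grip 0.9985056102724497 F [-0.7629  0.2708  0.4055] 
q [ 0.0611  0.3948 -0.3135  2.184   0.2276  0.5764 -2.0052]
turn [-0.0162 -0.0006 -0.0148] shift [-0.0113  0.0053  0.0336] shift after turn [-0.0114  0.0045  0.0337]
```

```bash

python3 -m creep '[[[0,0,0,0,0,0,0.085],[0,0,0,0,0,0,0.085]]]'
python3 -c "
from h import *
goto([.4545,.042,.103],0,0)"
```

```text
t: 2.83
eef_pos: [0.4584, 0.0275, 0.1368]
tool_rot: [0.004, -0.7, 0.714, -0.006]
contact_force: [0.5, 0.7, -0.5]
gripper_width: 1.001
t 2.8333 pos [0.4584 0.0275 0.1368] grip 1.0006983744716424 F [ 0.4528  0.7342 -0.5149] 
q [ 0.0648  0.3938 -0.3112  2.1849  0.2274  0.5783 -2.0037]
turn [-0.0145 -0.0025 -0.0191] shift [-0.0145  0.0047  0.0337] shift after turn [-0.0145  0.0039  0.0338]
```

```bash

python3 -m creep '[[[-0.014,0,-0.018,-0.012,0.004,0,0.085],[0,0,0,0,0,0,0.085],[0,0,0,0,0,0,0.085]]]'
python3 -c "
from h import *
goto([.4545,.042,.103],0,0)"
```

```text
t: 3.08
eef_pos: [0.4559, 0.0395, 0.14]
tool_rot: [0.0, -0.706, 0.708, -0.002]
contact_force: [-0.3, -0.9, -0.6]
gripper_width: 0.995
t 3.0833 pos [0.4559 0.0395 0.14  ] grip 0.9948771118953487 F [-0.294  -0.9171 -0.6485] 
q [ 0.0488  0.3902 -0.323   2.1802  0.2227  0.598  -2.0088]
turn [-0.0039 -0.0027 -0.002 ] shift [-0.0026  0.0015  0.037 ] shift after turn [-0.0025  0.0014  0.037 ]
```

```bash

python3 -m creep '[[[-0.004,-0.002,0,-0.002,0.001,0.012,0.085],[0,0,0,0,0,0.012,0.085],[0,0,0,0,0,0.01,0.085],[0,0,0,0,0,0.003,0.085],[0,0,0,0,0,0,0.085]]]'
python3 -c "
from h import *
goto([.4545,.042,.103],0,0)"
```

```text
t: 3.5
eef_pos: [0.4566, 0.0433, 0.1022]
tool_rot: [-0.002, 0.707, -0.707, 0.001]
contact_force: [-0.1, -0.6, -0.0]
gripper_width: 0.998
t 3.5 pos [0.4566 0.0433 0.1022] grip 0.9980841547455455 F [-0.0809 -0.5509 -0.0083] 
q [ 0.0141  0.4625 -0.2924  2.1967  0.2676  0.5098 -2.0541]
turn [-0.0049  0.0008  0.    ] shift [ 0.0013  0.002  -0.0009] shift after turn [ 0.0013  0.0021 -0.0008]
```

```bash

python3 -c "
from h import *
goto([.482,.042,.0995],0,-.52)"
```

```text
t 3.5 pos [0.4566 0.0433 0.1022] grip 0.9980841547455455 F [-0.0809 -0.5509 -0.0083] 
q [ 0.0141  0.4625 -0.2924  2.1967  0.2676  0.5098 -2.0541]
turn [-0.5249  0.0008  0.0002] shift [ 0.0013 -0.0254  0.0028] shift after turn [ 0.0013 -0.0234 -0.0103]
```

```bash

python3 -m creep '[[[-0.09,0,0,0,-0.005,0,0.085],[-0.09,0,0,0,-0.005,0,0.085],[-0.09,0,0,0,-0.005,-0.001,0.085],[-0.09,0,0,0,-0.004,-0.001,0.085],[-0.09,0,0,0,-0.004,-0.002,0.085],[-0.05,0,0,0,0,0,0.085],[0,0,0,0,0,0,0.085]]]'
python3 -c "
from h import *
goto([.482,.042,.0995],0,-.52)"
```

```text
t: 4.08
eef_pos: [0.4789, 0.0436, 0.1021]
tool_rot: [0.182, 0.684, -0.682, -0.183]
contact_force: [-0.2, 0.2, -0.6]
gripper_width: 0.996
t 4.0833 pos [0.4789 0.0436 0.1021] grip 0.995873016926058 F [-0.208   0.2254 -0.5589] 
q [ 0.0815  0.6948 -0.3431  1.8501  0.1047  1.143  -1.8796]
turn [0.0025 0.0014 0.0033] shift [ 0.0016 -0.004   0.0007] shift after turn [ 0.0016 -0.004   0.0007]
```

```bash

python3 -m creep '[[[0,0,0,0.0016,-0.003,0,0.085],[0,0,0,0,0,0,0.085]]]'
python3 -c "
from h import *
goto([.482,.042,.0995],0,-.52)
snap('wrist','w2')"
```

```text
t: 4.25
eef_pos: [0.4818, 0.0419, 0.0998]
tool_rot: [0.181, 0.684, -0.682, -0.183]
contact_force: [0.1, 0.0, -0.7]
gripper_width: 0.996
t 4.25 pos [0.4818 0.0419 0.0998] grip 0.9961337192215187 F [ 0.0683  0.0153 -0.722 ] 
q [ 0.0828  0.7002 -0.3408  1.8446  0.1073  1.1413 -1.8771]
turn [0.0005 0.0016 0.0033] shift [-0.0001 -0.0003  0.0002] shift after turn [-0.0001 -0.0003  0.0002]
```

View pics/w2.png

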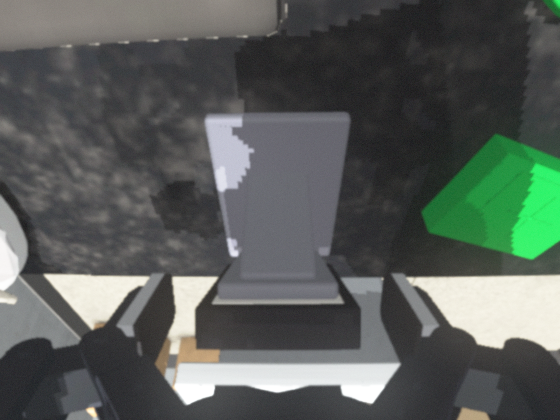

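The screen is centred between the open pads (edges about 197 and 360 px, pads at 172 and 385), so I close on it.

```bash

python3 -m creep '[[[0,0,0,0,0,0,0.045],[0,0,0,0,0,0,0.045],[0,0,0,0,0,0,0.045],[0,0,0,0,0,0,0.045],[0,0,0,0,0,0,0.045],[0,0,0,0,0,0,0.045]]]' 40
python3 -c "
from h import *
goto([.482,.042,.18],0,-.52)"
```

```text
t: 4.8
eef_pos: [0.4798, 0.0422, 0.1018]
tool_rot: [0.18, 0.685, -0.682, -0.181]
contact_force: [-0.6, -0.2, -0.6]
gripper_width: 0.603
t 4.8 pos [0.4798 0.0422 0.1018] grip 0.6029178335738357 F [-0.5697 -0.2115 -0.5513] 
q [ 0.0825  0.6935 -0.3421  1.8511  0.1079  1.1383 -1.8779]
turn [-0.0031 -0.      0.0047] shift [-0.      0.0367 -0.0691] shift after turn [ 0.0002  0.0369 -0.069 ]
```

```bash

python3 -m creep '[[[0,0,0,0,0.005,-0.009,0.045],[0,0,0,0,0.01,-0.017,0.045],[0,0,0,0,0.01,-0.017,0.045],[0,0,0,0,0.01,-0.017,0.045],[0,0,0,0,0.01,-0.017,0.045],[0,0,0,0,0.01,-0.017,0.045],[0,0,0,0,0.01,-0.017,0.045],[0,0,0,0,0,0,0.045],[0,0,0,0,0,0,0.045]]]' 40
python3 -c "
from h import *
goto([.501,-.259,.23],-.239,.265)
snap('wrist','w3');snap('scene','s3')"
```

```text
t: 5.55
eef_pos: [0.4765, 0.0422, 0.2404]
tool_rot: [0.181, 0.685, -0.682, -0.182]
contact_force: [-0.1, 0.0, -1.1]
gripper_width: 0.606
t 5.55 pos [0.4765 0.0422 0.2404] grip 0.605989804996494 F [-0.127   0.0387 -1.1064] 
q [ 0.1087  0.4946 -0.3721  1.7975  0.0434  1.3836 -1.8512]
turn [ 0.7796 -0.0291  0.2486] shift [ 0.3013 -0.0247 -0.003 ] shift after turn [ 0.2868 -0.089   0.0349]
```

View pics/s3.png

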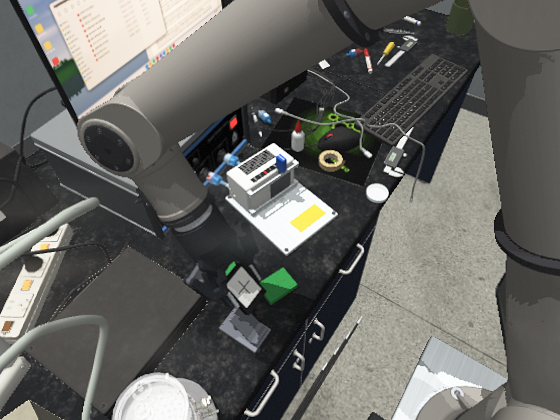

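View pics/w3.png

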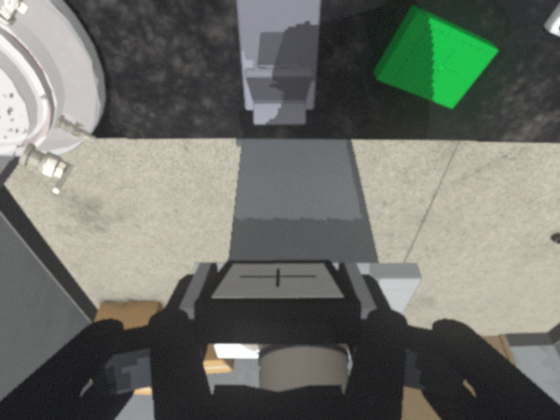

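Screen is held in the pads (scene about 243,287), rest empty. Measuring its pose in the grip.

```bash
python3 - <<'E'
from h import *
c=load('s3')
im=cv2.imread('pics/s3.png')[255:325,205:285]; cv2.imwrite('pics/s3c.png',cv2.resize(im,None,fx=8,fy=8,interpolation=cv2.INTER_CUBIC))
pts=[]
for v in range(272,305):
  for u in range(230,258):
    if c['color'][v,u].min()>140: pts.append(p3(c,u,v))
pts=np.array(pts);m=np.median(pts,0);pts=pts[np.abs(pts-m).max(1)<.05];m=pts.mean(0);n=np.linalg.svd(pts-m)[2][2]; n*=np.sign(n[2])
p,Rc,o=st(); print(m,n,len(pts),'tool',Rc.inv().apply(m-p),Rc.inv().apply(n))
E
```

```text
[0.4455 0.0437 0.1963] [-0.7082 -0.0162  0.7058] 572 tool [-0.0016  0.0054  0.053 ] [ 0.0108  0.9652 -0.2613]
```

View pics/s3c.png

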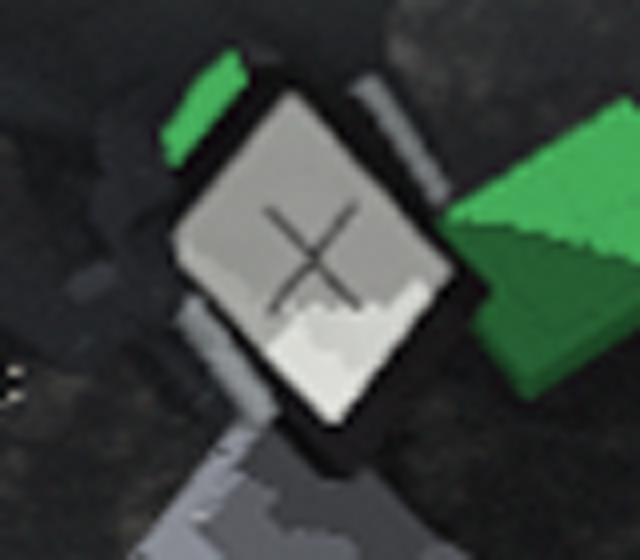

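```bash

cat >> h.py <<'E'
def foot(target,yaw,pitch,off=(0,.0085,.0915)):
    c,s=np.cos(yaw),np.sin(yaw); f=np.array([c,s,0]); l=np.array([-s,c,0])
    z=np.sin(pitch)*f-np.cos(pitch)*np.array([0,0,1]); x=-l; y=np.cross(z,x)
    return np.array(target)-np.c_[x,y,z]@np.array(off)
E
python3 -m creep '[[[0.1,-0.004,0.032,0,0,0,0.045],[0.1,-0.004,0.032,0,0,0,0.045],[0.1,-0.004,0.032,0,0,0,0.045],[0.1,-0.004,0.032,0,0,0,0.045],[0.1,-0.004,0.032,0,0,0,0.045],[0.1,-0.004,0.032,0,0,0,0.045],[0.1,-0.004,0.032,0,0,0,0.045],[0,0,0,0,0,0,0.045],[0,0,0,0,0,0,0.045]]]' 40
python3 -c "
from h import *
goto(foot([.501,-.2593,.1],-.239,.265),-.239,.265)"
```

```text
t: 6.4
eef_pos: [0.4714, 0.0409, 0.2303]
tool_rot: [0.058, -0.621, 0.778, -0.077]
contact_force: [-0.2, -0.1, -0.6]
gripper_width: 0.601
t 6.4 pos [0.4714 0.0409 0.2303] grip 0.6010932782711622 F [-0.2004 -0.0974 -0.5723] 
q [ 0.0144  0.1941 -0.3147  2.1818  0.2744  0.6252 -2.2953]
turn [ 0.0708 -0.0018  0.0156] shift [ 0.2856 -0.0704  0.0559] shift after turn [ 0.2846 -0.0707  0.0603]
```

```bash

python3 -m creep '[[[0.04,0,0.01,0.03,-0.004,0,0.045],[0.03,0,0.005,0.03,-0.004,0,0.045],[0,0,0,0.03,-0.004,0,0.045],[0,0,0,0.03,-0.004,0,0.045],[0,0,0,0.03,-0.004,0,0.045],[0,0,0,0.03,-0.004,0,0.045],[0,0,0,0.03,-0.004,0,0.045],[0,0,0,0.03,-0.004,0,0.045],[0,0,0,0.01,-0.004,0,0.045],[0,0,0,0,0,0,0.045],[0,0,0,0,0,0,0.045]]]' 40
python3 -c "
from h import *
goto(foot([.501,-.2593,.05],-.239,.265),-.239,.265)"
```

```text
t: 7.32
eef_pos: [0.4523, -0.2229, 0.2348]
tool_rot: [0.075, -0.618, 0.777, -0.089]
contact_force: [0.1, 0.7, -1.5]
gripper_width: 0.602
t 7.3167 pos [ 0.4523 -0.2229  0.2348] grip 0.6019986114630802 F [ 0.1053  0.7184 -1.5488] 
q [ 0.5308  0.2142 -0.201   2.1432  0.0199  0.5574 -1.4742]
turn [0.0319 0.009  0.0109] shift [ 0.0249 -0.0171  0.1008] shift after turn [ 0.0238 -0.0141  0.1015]
```

```bash

python3 -m creep '[[[0.016,0.005,0.006,0.012,-0.008,0.02,0.045],[0.016,0.005,0.006,0.01,-0.006,0.02,0.045],[0,0,0,0,0,0.02,0.045],[0,0,0,0,0,0.02,0.045],[0,0,0,0,0,0.01,0.045],[0,0,0,0,0,0,0.045],[0,0,0,0,0,0,0.045]]]' 40
python3 -c "
from h import *
goto(foot([.501,-.2593,.02],-.239,.265),-.239,.265)"
```

```text
t: 7.9
eef_pos: [0.4879, -0.2456, 0.1462]
tool_rot: [0.082, -0.617, 0.777, -0.099]
contact_force: [0.7, 0.1, -0.9]
gripper_width: 0.604
t 7.9 pos [ 0.4879 -0.2456  0.1462] grip 0.6040327139577821 F [ 0.6782  0.0622 -0.9278] 
q [ 0.5063  0.4145 -0.1614  2.1304  0.0699  0.3468 -1.4952]
turn [0.0066 0.0086 0.0095] shift [0.0104 0.009  0.0345] shift after turn [0.0102 0.0091 0.0345]
```

```bash

python3 -m creep '[[[0.006,0.008,0.009,0.009,0.006,0,0.045],[0,0,0,0,0,0.015,0.045],[0,0,0,0,0,0.01,0.045],[0,0,0,0,0,0.003,0.045],[0,0,0,0,0,0,0.045],[0,0,0,0,0,0,0.045]]]' 40
python3 -c "
from h import *
goto(foot([.501,-.2593,.02],-.239,.265),-.239,.265)
snap('wrist','w4');snap('scene','s4');snap('top','t4')
im=cv2.imread('pics/s4.png')[140:260,230:350]; cv2.imwrite('pics/s4c.png',cv2.resize(im,None,fx=5,fy=5,interpolation=cv2.INTER_CUBIC))"
```

```text
t: 8.4
eef_pos: [0.4871, -0.2555, 0.1208]
tool_rot: [0.082, -0.613, 0.779, -0.106]
contact_force: [0.6, -1.0, -1.1]
gripper_width: 0.609
t 8.4 pos [ 0.4871 -0.2555  0.1208] grip 0.6085783219228608 F [ 0.6233 -1.0111 -1.139 ] 
q [ 0.5011  0.4624 -0.1378  2.1409  0.0868  0.2759 -1.5034]
turn [-0.0046 -0.0013  0.0011] shift [0.0004 0.0041 0.0095] shift after turn [0.0004 0.004  0.0096]
```

View pics/s4c.png

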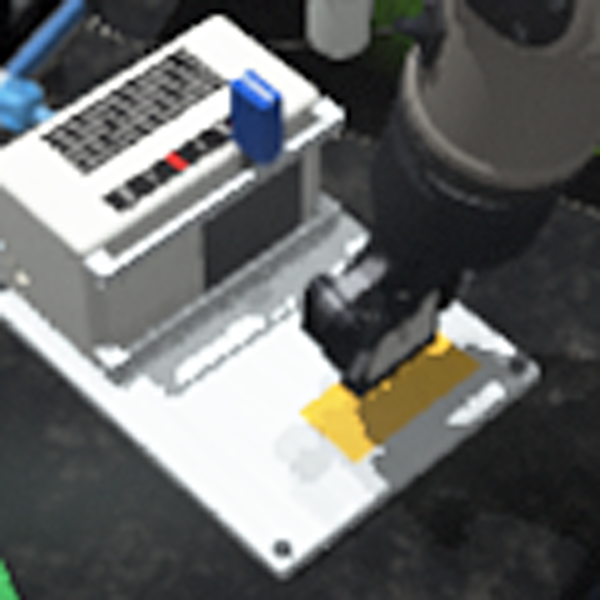

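View pics/w4.png

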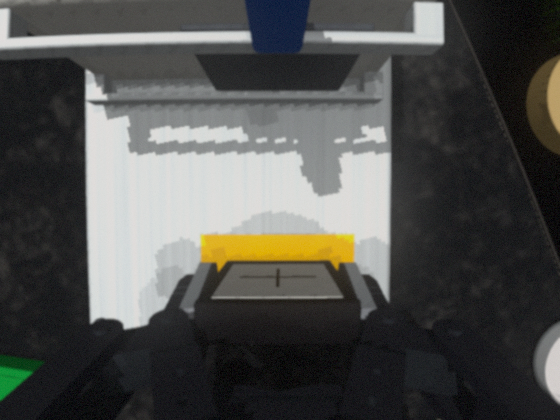

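```bash
python3 - <<'E'
from h import *
c=load('w4')
a,b=p3(c,202,235,plane=.012),p3(c,354,235,plane=.012); print(a,b,np.linalg.norm(a-b))
d=a-b; print('yaw',np.arctan2(-d[0],d[1])); m=(a+b)/2; y=-.239; print('mark',m-.02*np.array([np.cos(y),np.sin(y),0]))
a,b=p3(c,90,101,plane=.02),p3(c,382,101,plane=.02);d=a-b; print('yaw',np.arctan2(-d[0],d[1]))
E
```

```text
[ 0.5296 -0.2232  0.012 ] [ 0.5102 -0.3038  0.012 ] 0.08296886745965659
yaw -0.23660038182695728
mark [ 0.5005 -0.2587  0.012 ]
yaw -0.24077028743043932
```

```bash

python3 -m creep '[[[-0.004,-0.001,0,0,0.004,0.009,0.045],[0,0,0,0,0,0,0.045],[0,0,0,0,0.0005,0.002,0.045],[0,0,0,0,0,0,0.045]]]' 40
python3 -c "
from h import *
goto(foot([.5007,-.259,.012],-.239,.265),-.239,.265)"
```

```text
t: 8.88
eef_pos: [0.4861, -0.2553, 0.109]
tool_rot: [0.082, -0.613, 0.779, -0.105]
contact_force: [0.4, 0.1, -1.1]
gripper_width: 0.605
t 8.8833 pos [ 0.4861 -0.2553  0.109 ] grip 0.6049307217991474 F [ 0.4268  0.0728 -1.1394] 
q [ 0.4972  0.4837 -0.1326  2.1461  0.0916  0.2517 -1.5065]
turn [-0.0023 -0.0004  0.0013] shift [0.0002 0.0024 0.0061] shift after turn [0.0002 0.0024 0.0061]
```

```bash

python3 -m creep '[[[-0.002,0,0.001,0,0.001,0.003,0.045],[0,0,0,0,0,0,0.045],[0,0,0,0,0.0005,0.0015,0.045],[0,0,0,0,0,0,0.045]]]' 40
python3 -m creep '[[[0,0,0,0,0.0005,0.0015,0.045],[0,0,0,0,0,0,0.045]]]' 40
python3 -c "
from h import *
goto(foot([.5007,-.259,.012],-.239,.265),-.239,.265)"
```

```text
t: 9.22
eef_pos: [0.4861, -0.2552, 0.1037]
tool_rot: [0.082, -0.612, 0.779, -0.104]
contact_force: [0.7, 1.1, -0.3]
gripper_width: 0.605
t: 9.38
eef_pos: [0.4873, -0.2557, 0.1038]
tool_rot: [0.082, -0.612, 0.779, -0.106]
contact_force: [-0.5, 0.9, -0.1]
gripper_width: 0.61
t 9.3833 pos [ 0.4873 -0.2557  0.1038] grip 0.6097265865115006 F [-0.5413  0.9166 -0.1272] 
q [ 0.4933  0.4947 -0.1284  2.1462  0.0944  0.239  -1.5102]
turn [-0.0038 -0.001   0.0002] shift [0.     0.0022 0.0007] shift after turn [0.     0.0022 0.0007]
```

```bash

python3 -m creep '[[[-0.003,0,0,0,0.0015,0.0015,0.045],[0,0,0,0,0,0,0.045]]]' 40
python3 -m creep '[[[0,0,0,0,0.0005,0.0015,0.045],[0,0,0,0,0,0,0.045]]]' 40
python3 -c "
from h import *
goto(foot([.5007,-.259,.012],-.239,.265),-.239,.265)"
```

```text
t: 9.55
eef_pos: [0.4877, -0.2559, 0.1037]
tool_rot: [0.082, -0.612, 0.779, -0.106]
contact_force: [0.1, 0.3, 0.0]
gripper_width: 0.605
t: 9.72
eef_pos: [0.4885, -0.2562, 0.1034]
tool_rot: [0.083, -0.612, 0.779, -0.107]
contact_force: [-0.8, -0.5, -1.1]
gripper_width: 0.601
t 9.7167 pos [ 0.4885 -0.2562  0.1034] grip 0.6007210936845487 F [-0.7539 -0.4798 -1.1127] 
q [ 0.4915  0.4961 -0.1266  2.1457  0.0957  0.234  -1.5118]
turn [-0.0076 -0.0021  0.0002] shift [-0.0002  0.0033  0.    ] shift after turn [-0.0002  0.0033  0.    ]
```

```bash

python3 -m creep '[[[-0.008,-0.002,0,0,0.0035,0.001,0.045],[0,0,0,0,0,0,0.045]]]' 40
python3 -c "
from h import *
goto(foot([.5007,-.259,.012],-.239,.265),-.239,.265)
snap('scene','s5');snap('wrist','w5')
im=cv2.imread('pics/s5.png')[180:240,280:340]; cv2.imwrite('pics/s5c.png',cv2.resize(im,None,fx=10,fy=10,interpolation=cv2.INTER_CUBIC))"
```

```text
t: 9.88
eef_pos: [0.4889, -0.2564, 0.1036]
tool_rot: [0.084, -0.612, 0.779, -0.107]
contact_force: [0.1, 0.3, -0.8]
gripper_width: 0.602
t 9.8833 pos [ 0.4889 -0.2564  0.1036] grip 0.6016513538712356 F [ 0.0743  0.3154 -0.7782] 
q [ 0.4951  0.4965 -0.1298  2.1444  0.095   0.2347 -1.5097]
turn [-0.0081 -0.0007  0.0004] shift [-0.0003  0.0038  0.    ] shift after turn [-0.0003  0.0038  0.    ]
```

View pics/s5c.png

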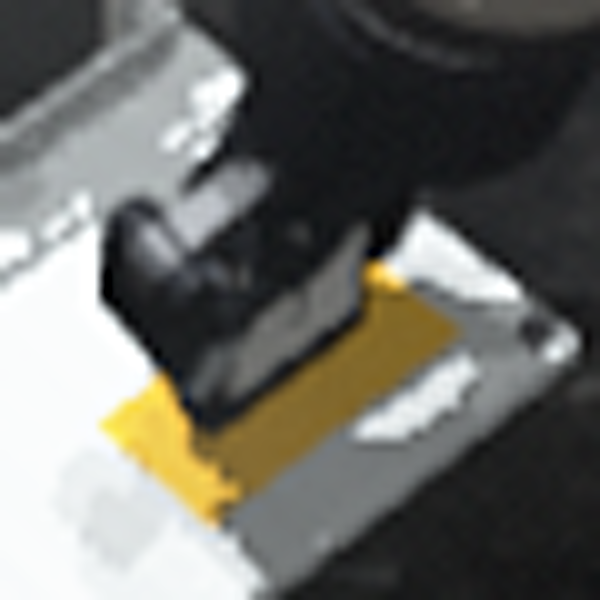

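View pics/w5.png

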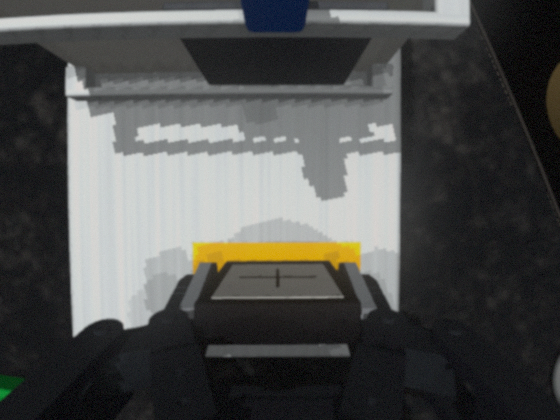

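```bash
python3 - <<'E'
from h import *
c=load('s5')
p,Rc,o=st(); f=p+Rc.apply([0,.0085,.0915]); print('foot est',f)
for zz in(.012,.014,.018):
  P=[]
  for y in(.026,-.026):
    P.append([f[0],f[1],zz]+ R.from_euler('z',-.239).apply([-.007,y,0]))
  print(zz,(proj(c,P)-[280,180]+.5)*10)
# whites
pts=[]
for v in range(205,222):
  for u in range(300,318):
    if c['color'][v,u].min()>90 and c['range_z'][v,u]>0: pts.append(p3(c,u,v))
pts=np.array(pts);m=np.median(pts,0);pts=pts[np.abs(pts-m).max(1)<.03];m=pts.mean(0);n=np.linalg.svd(pts-m)[2][2];print(m,n,len(pts))
print(pts[:,2].min(),pts[:,2].max())
E
```

```text
foot est [ 0.5044 -0.2603  0.0128]
0.012 [[215.1355 446.1798]
 [371.4366 327.951 ]]
0.014 [[215.3839 441.1808]
 [371.9169 322.876 ]]
0.018 [[215.883  431.1363]
 [372.8822 312.6798]]
[ 0.4963 -0.257   0.0378] [ 0.9665 -0.1962 -0.1657] 60
0.010848415882875884 0.06525835922265544
```

```bash

python3 -m creep '[[[0,0,0,0,0.001,0.004,0.045],[0,0,0,0,0,0,0.045]]]' 40
python3 -c "
from h import *
goto(foot([.5007,-.259,.012],-.239,.265),-.239,.265);print(get_obs()['joint_torque'],get_obs()['torque'])"
```

```text
t: 10.15
eef_pos: [0.4906, -0.2569, 0.1021]
tool_rot: [0.085, -0.612, 0.779, -0.109]
contact_force: [-0.9, -0.6, -1.3]
gripper_width: 0.608
t 10.15 pos [ 0.4906 -0.2569  0.1021] grip 0.6081315235314646 F [-0.8877 -0.6224 -1.348 ] 
q [ 0.4929  0.5004 -0.128   2.1439  0.0973  0.2263 -1.5119]
turn [-0.0129 -0.0015  0.001 ] shift [-0.0003  0.0051 -0.0019] shift after turn [-0.0003  0.0051 -0.0018]
[ -0.0501 -50.3895  -0.4863 -16.8464   0.0025  -1.3297  -0.0176] [ 0.0626  0.267  -0.0207]
```

```bash

python3 -m creep '[[[-0.007,0,0,0,-0.008,-0.001,0.045],[-0.006,0,0,0,-0.008,-0.001,0.045],[0,0,0,0,0,0,0.045]]]' 40
python3 -c "
from h import *
goto(foot([.5157,-.2625,.012],-.239,.265),-.239,.265)"
```

```text
t: 10.4
eef_pos: [0.5037, -0.2601, 0.1074]
tool_rot: [0.08, -0.613, 0.78, -0.102]
contact_force: [0.1, -0.9, -0.4]
gripper_width: 0.606
t 10.4 pos [ 0.5037 -0.2601  0.1074] grip 0.6060663277196617 F [ 0.0722 -0.8827 -0.4372] 
q [ 0.4858  0.5067 -0.1269  2.1028  0.0946  0.2788 -1.5141]
turn [ 0.0049 -0.0014  0.0009] shift [-0.0005  0.0047  0.0038] shift after turn [-0.0005  0.0047  0.0038]
```

```bash

python3 -m creep '[[[0.004,-0.001,0,0,0.001,0.003,0.045],[0,0,0,0,0,0,0.045]]]' 40
python3 -m creep '[[[0,0,0,0,0.0005,0.002,0.045],[0,0,0,0,0,0,0.045]]]' 40
python3 -m creep '[[[0,0,0,0,0.0005,0.002,0.045],[0,0,0,0,0,0,0.045]]]' 40
python3 -c "
from h import *
goto(foot([.5157,-.2625,.012],-.239,.265),-.239,.265)"
```

```text
t: 10.57
eef_pos: [0.5029, -0.2598, 0.1031]
tool_rot: [0.081, -0.613, 0.779, -0.103]
contact_force: [-0.6, 0.1, -1.2]
gripper_width: 0.605
t: 10.73
eef_pos: [0.5029, -0.2598, 0.1018]
tool_rot: [0.081, -0.613, 0.779, -0.104]
contact_force: [-1.1, -0.6, 1.8]
gripper_width: 0.604
t: 10.9
eef_pos: [0.5033, -0.2599, 0.102]
tool_rot: [0.082, -0.613, 0.779, -0.105]
contact_force: [0.4, -0.1, -1.3]
gripper_width: 0.604
t 10.9 pos [ 0.5033 -0.2599  0.102 ] grip 0.6037176469294104 F [ 0.4278 -0.1465 -1.2528] 
q [ 0.4857  0.5154 -0.1259  2.1092  0.0969  0.2571 -1.5151]
turn [-0.0018 -0.0009  0.0011] shift [-0.0004  0.0028 -0.0014] shift after turn [-0.0004  0.0028 -0.0014]
```

```bash

python3 -m creep '[[[-0.002,0,0,0,0.001,0.0035,0.045],[0,0,0,0,0,0,0.045]]]' 40
python3 -m creep '[[[-0.002,0,0,0,0.001,0.0035,0.045],[0,0,0,0,0,0,0.045]]]' 40
python3 -c "
from h import *
goto(foot([.5157,-.2625,.012],-.239,.265),-.239,.265)"
```

```text
t: 11.07
eef_pos: [0.5047, -0.2603, 0.1013]
tool_rot: [0.083, -0.613, 0.779, -0.107]
contact_force: [0.6, 0.4, -0.8]
gripper_width: 0.601
t: 11.23
eef_pos: [0.5063, -0.2608, 0.1005]
tool_rot: [0.083, -0.612, 0.779, -0.109]
contact_force: [0.2, -0.8, -0.6]
gripper_width: 0.602
t 11.2333 pos [ 0.5063 -0.2608  0.1005] grip 0.6018974827606104 F [ 0.1797 -0.7627 -0.6088] 
q [ 0.4818  0.5201 -0.1224  2.1073  0.0995  0.2461 -1.5179]
turn [-0.0096 -0.0027  0.0017] shift [-0.0006  0.0054 -0.0036] shift after turn [-0.0006  0.0055 -0.0036]
```

```bash
python3 - <<'E'
from h import *
c=snap('scene','s6');snap('wrist','w6');snap('top','t6')
im=cv2.imread('pics/s6.png')[180:240,280:340]; cv2.imwrite('pics/s6c.png',cv2.resize(im,None,fx=10,fy=10,interpolation=cv2.INTER_CUBIC))
p,Rc,o=st(); f=p+Rc.apply([0,.0085,.0915]); print('foot est',f,o['contact_force'])
for zz in(.012,.014,.018):
  P=[[f[0],f[1],zz]+ R.from_euler('z',-.239).apply([-.007,y,0]) for y in (.026,-.026)]
  print(zz,(proj(c,P)-[280,180]+.5)*10)
E
```

```text
foot est [ 0.5222 -0.265   0.0097] [-2.2174  1.4919  7.697 ]
0.012 [[162.6713 399.1304]
 [318.7118 282.8527]]
0.014 [[162.8375 394.1027]
 [319.1094 277.7531]]
0.018 [[163.1716 384.0012]
 [319.9082 267.5078]]
```

View pics/s6c.png

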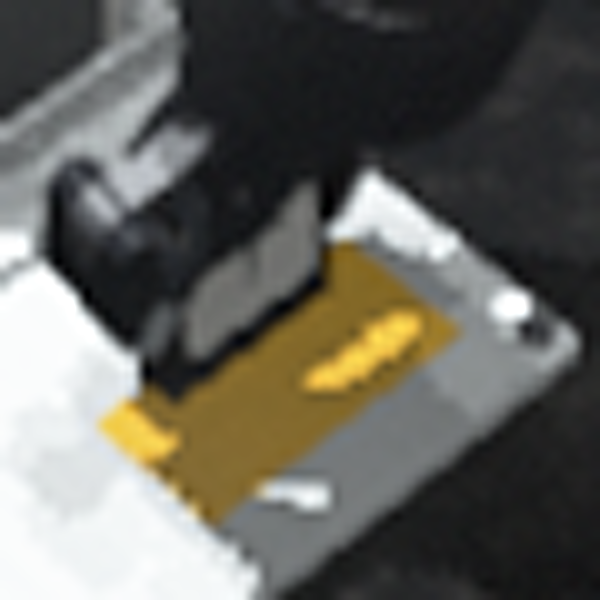

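```bash

python3 -m creep '[[[0,0,0,0,0,0,0.06],[0,0,0,0,0,0,0.08],[0,0,0,0,0,0,0.085],[0,0,0,0,0,0,0.085]]]'
python3 -c "
from h import *
goto([.5,-.259,.15],-.239,0)
snap('scene','s7');snap('wrist','w7')"
```

```text
t: 11.72
eef_pos: [0.5044, -0.2605, 0.0979]
tool_rot: [0.082, -0.612, 0.779, -0.106]
contact_force: [-0.5, -0.8, -0.2]
gripper_width: 0.993
t 11.7167 pos [ 0.5044 -0.2605  0.0979] grip 0.9934384520364901 F [-0.4732 -0.8463 -0.1884] 
q [ 0.4821  0.5238 -0.1218  2.1094  0.0997  0.2452 -1.5179]
turn [-0.2699 -0.0022  0.0008] shift [-0.0003 -0.0094 -0.0515] shift after turn [-0.0004  0.0047 -0.0521]
```

View pics/w7.png

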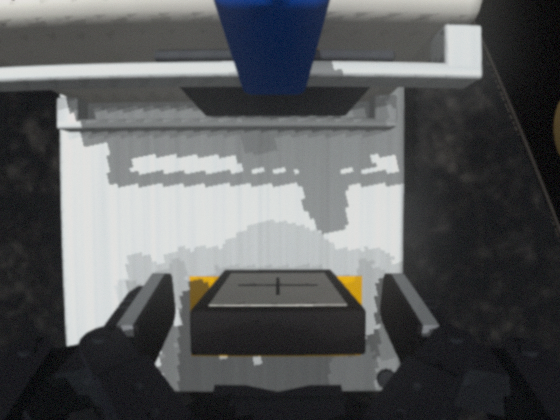

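```bash
python3 - <<'E'
from h import *
c=load('w7')
im=cv2.imread('pics/w7.png')[255:375,180:380]; cv2.imwrite('pics/w7c.png',cv2.resize(im,None,fx=4,fy=4,interpolation=cv2.INTER_CUBIC))
for p in[(194,312),(362,312),(194,352),(362,352),(278,332)]: print(p,p3(c,*p,plane=.082),p3(c,*p))
E
```

```text
(194, 312) [ 0.5313 -0.2416  0.082 ] [ 0.5312 -0.2415  0.0816]
(362, 312) [ 0.5198 -0.2892  0.082 ] [ 0.5197 -0.2892  0.0817]
(194, 352) [ 0.5196 -0.2385  0.082 ] [ 0.5193 -0.2383  0.0812]
(362, 352) [ 0.508  -0.2866  0.082 ] [ 0.5077 -0.2867  0.0814]
(278, 332) [ 0.5198 -0.264   0.082 ] [ 0.5196 -0.2639  0.0813]
```

View pics/w7c.png

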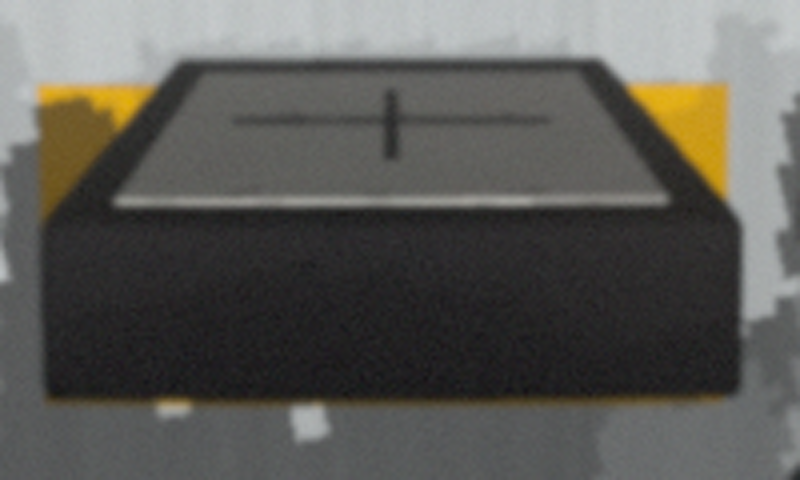

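```bash

python3 -m creep '[[[-0.09,0,0,0,-0.005,-0.006,0.085],[-0.09,0,0,0,-0.005,-0.004,0.085],[-0.09,0,0,0,-0.005,0,0.085],[0,0,0,0,0,0,0.085],[0,0,0,0,0,0,0.085]]]'
python3 -c "
from h import *
goto([.5195,-.264,.107],-.239,0)"
```

```text
t: 12.23
eef_pos: [0.5141, -0.263, 0.1094]
tool_rot: [-0.005, -0.618, 0.787, 0.005]
contact_force: [-1.0, -0.6, -0.4]
gripper_width: 0.991
t 12.2333 pos [ 0.5141 -0.263   0.1094] grip 0.9908948036231923 F [-0.9703 -0.6396 -0.4132] 
q [ 0.439   0.5759 -0.0985  1.9194  0.0927  0.6639 -1.5279]
turn [ 0.0136 -0.0019 -0.0006] shift [-0.0003 -0.0055  0.0023] shift after turn [-0.0003 -0.0055  0.0024]
```

```bash

python3 -m creep '[[[0.013,0,0,0,-0.005,0.001,0.085],[0,0,0,0,0,0,0.085],[0,0,0,0,0,0,0.045],[0,0,0,0,0,0,0.045],[0,0,0,0,0,0,0.045],[0,0,0,0,0,0,0.045],[0,0,0,0,0,0,0.045],[0,0,0,0,0,0,0.045]]]' 40
python3 -c "
from h import *
goto([.5195,-.264,.107],-.239,0)
snap('wrist','w8')"
```

```text
t: 12.9
eef_pos: [0.5152, -0.2639, 0.1068]
tool_rot: [0.001, -0.617, 0.787, -0.002]
contact_force: [-0.2, -0.0, -0.6]
gripper_width: 0.603
t 12.9 pos [ 0.5152 -0.2639  0.1068] grip 0.6030225284208853 F [-0.2274 -0.0251 -0.5549] 
q [ 0.4417  0.5763 -0.0995  1.9276  0.0931  0.6374 -1.5282]
turn [-0.0045 -0.0017 -0.002 ] shift [-0.0009 -0.0042 -0.0002] shift after turn [-0.0009 -0.0042 -0.0002]
```

View pics/w8.png

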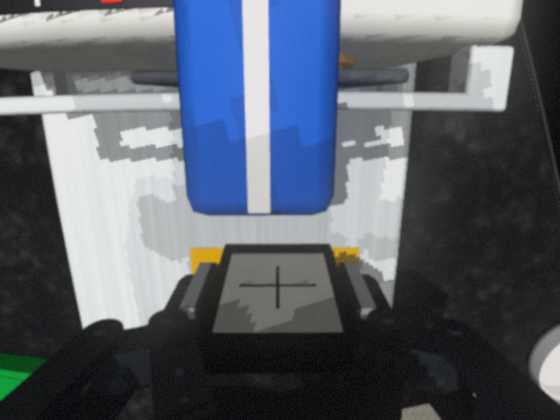

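```bash

python3 -m creep '[[[0,0,0,0,0,-0.006,0.045],[0,0,0,0,0.008,0,0.045],[0,0,0,0,0.007,0,0.045],[0,0,0,0,0,0,0.045],[0,0,0,0,0,0,0.045]]]' 40
python3 -c "
from h import *
goto([.4964,-.2589,.1068],-.239,0.002)"
```

```text
t: 13.37
eef_pos: [0.4982, -0.2596, 0.113]
tool_rot: [0.0, -0.617, 0.787, -0.002]
contact_force: [0.2, -0.4, -0.4]
gripper_width: 0.602
t 13.3667 pos [ 0.4982 -0.2596  0.113 ] grip 0.6024918164636863 F [ 0.2331 -0.3594 -0.3561] 
q [ 0.4485  0.5468 -0.102   1.9653  0.0921  0.6308 -1.5247]
turn [-0.0009 -0.0017 -0.002 ] shift [-0.0003  0.002   0.0062] shift after turn [-0.0003  0.002   0.0062]
```

```bash

python3 -m creep '[[[0,0,0,0,0.002,0.002,0.045],[0,0,0,0,0,0.001,0.045],[0,0,0,0,0,0,0.045]]]' 40
python3 -c "
from h import *
goto([.4964,-.2589,.1068],-.239,0.0045)
snap('wrist','w9')"
```

```text
t: 13.62
eef_pos: [0.4957, -0.2591, 0.1098]
tool_rot: [0.0, -0.617, 0.787, -0.002]
contact_force: [-0.1, -0.3, -0.3]
gripper_width: 0.602
t 13.6167 pos [ 0.4957 -0.2591  0.1098] grip 0.6016631848054363 F [-0.0848 -0.3103 -0.2704] 
q [ 0.4488  0.5492 -0.1014  1.9722  0.0932  0.6216 -1.5253]
turn [ 0.0017 -0.0017 -0.0021] shift [-0.0004 -0.0006  0.003 ] shift after turn [-0.0003 -0.0006  0.003 ]
```

View pics/w9.png

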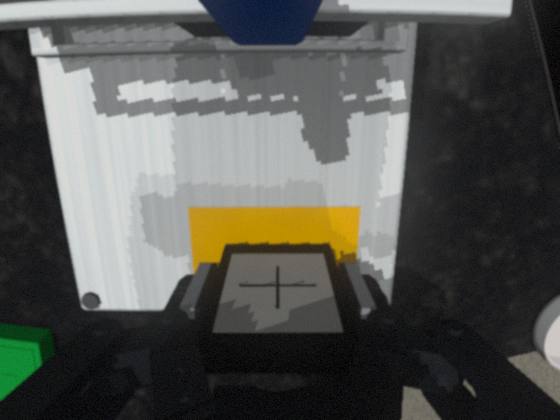

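```bash
python3 - <<'E'
from h import *
c=load('w9'); y=-.239; f=np.array([np.cos(y),np.sin(y),0])
a,b=p3(c,189,207,plane=.012),p3(c,360,207,plane=.012); d=a-b
print(a,b,'yaw',np.arctan2(-d[0],d[1]),'mark',(a+b)/2-.02*f)
a,b=p3(c,227,244,plane=.015),p3(c,331,244,plane=.015); d=a-b; print(a,b,np.linalg.norm(d),'yaw',np.arctan2(-d[0],d[1]),'foot',(a+b)/2-.007*f)
E
```

```text
[ 0.5303 -0.2231  0.012 ] [ 0.5105 -0.3038  0.012 ] yaw -0.2397168716637707 mark [ 0.501  -0.2587  0.012 ]
[ 0.5083 -0.2365  0.015 ] [ 0.4962 -0.2862  0.015 ] 0.05120022370166532 yaw -0.23990764501499837 foot [ 0.4955 -0.2597  0.015 ]
```

```bash
python3 - <<'E'
from h import *
y=-.239; f=np.array([np.cos(y),np.sin(y),0])
c=load('w7')
for v in(269,271): a,b=p3(c,226,v,plane=.012),p3(c,330,v,plane=.012); print('w7 foot',(a+b)/2-.007*f)
c=load('w8')
a,b=p3(c,226,245,plane=.012),p3(c,331,245,plane=.012); print('w8 foot',(a+b)/2-.007*f)
# top: boundary
for fn in('w8','w9'):
  c=load(fn)
  im=cv2.imread(f'pics/{fn}.png')[235:375,180:380]; cv2.imwrite(f'pics/{fn}c.png',cv2.resize(im,None,fx=4,fy=4,interpolation=cv2.INTER_CUBIC))
  P=np.array([p3(c,u,v) for u in range(235,320,5) for v in range(262,325,4)]);P=P[~np.isnan(P).any(1)];m=P.mean(0);n=np.linalg.svd(P-m)[2][2];print(fn,m,n*np.sign(n[0]),'centre',m-.007*f)
E
```

```text
w7 foot [ 0.5168 -0.2635  0.012 ]
w7 foot [ 0.5159 -0.2633  0.012 ]
w8 foot [ 0.5146 -0.2641  0.012 ]
w8 [ 0.5215 -0.2642  0.0548] [ 0.9704 -0.2347  0.0567] centre [ 0.5147 -0.2625  0.0548]
w9 [ 0.5019 -0.2594  0.0578] [ 0.9701 -0.2363  0.0553] centre [ 0.4951 -0.2578  0.0578]
```

View pics/w9c.png

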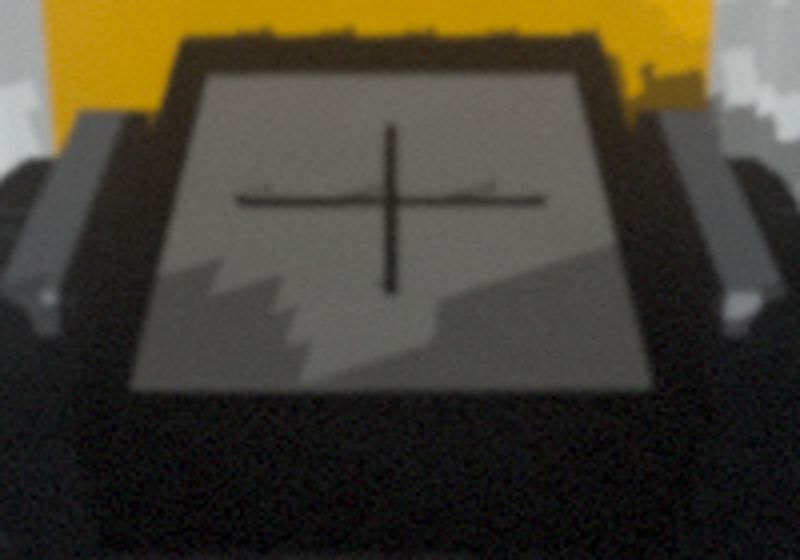

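```bash
python3 - <<'E'
from h import *
y=-.239; f=np.array([np.cos(y),np.sin(y),0])
c=load('w7'); a,b=p3(c,190,276.3,plane=.012),p3(c,361.5,276.3,plane=.012); print('w7 mark',(a+b)/2-.02*f)
c=load('w8'); a,b=p3(c,190,249,plane=.012),p3(c,359,249,plane=.012); print('w8 mark',(a+b)/2-.02*f)
c=load('w7');P=np.array([p3(c,u,v) for u in range(240,320,5) for v in range(275,302,3)]);P=P[~np.isnan(P).any(1)];m=P.mean(0);n=np.linalg.svd(P-m)[2][2];print('w7',m,n*np.sign(n[0]))
E
```

```text
w7 mark [ 0.5009 -0.2585  0.012 ]
w8 mark [ 0.5004 -0.2585  0.012 ]
w7 [ 0.5257 -0.2653  0.0527] [ 0.9721 -0.232  -0.035 ]
```

```bash
python3 - <<'E'
from h import *
c=snap('scene','s10')
def an(fn):
    c=load(fn); im=c['color'].astype(int)
    p,Rc,o=st()
    pts=[]
    for v in range(185,235):
      for u in range(285,335):
        if im[v,u].max()-im[v,u].min()<30 and im[v,u].min()>75 and c['range_z'][v,u]>0:
            P=p3(c,u,v)
            if .025<P[2]<.08 and abs(P[1]+.26)<.03 and .46<P[0]<.53: pts.append(P)
    pts=np.array(pts);print(len(pts))
    for k in range(4):
        m=pts.mean(0);n=np.linalg.svd(pts-m)[2][2]; d=(pts-m)@n; pts=pts[abs(d)<max(2*d.std(),.0008)]
    print(fn,m,n*np.sign(n[0]),len(pts),pts[:,2].min(),pts[:,2].max())
for fn in('s7','s10'): an(fn)
for fn in('s7','s10'):
  im=cv2.imread(f'pics/{fn}.png')[180:240,280:340]; cv2.imwrite(f'pics/{fn}c.png',cv2.resize(im,None,fx=8,fy=8,interpolation=cv2.INTER_CUBIC))
E
```

```text
103
s7 [ 0.5113 -0.262   0.041 ] [ 0.9713 -0.2329 -0.0483] 90 0.025576463205888356 0.07979348156760546
156
s10 [ 0.4868 -0.2567  0.0548] [ 0.9697 -0.2388  0.0509] 143 0.02851009045117725 0.07940539142816427
```

View pics/s7c.png

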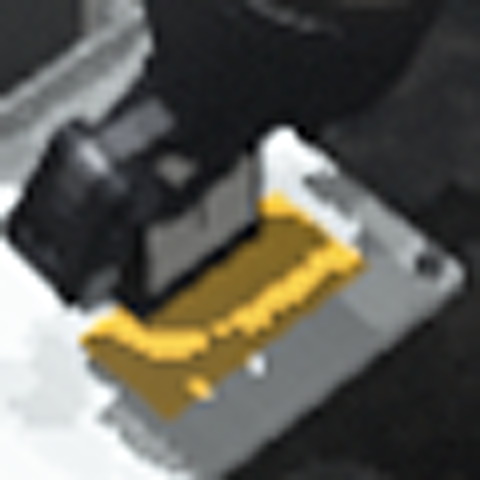

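View pics/s10c.png

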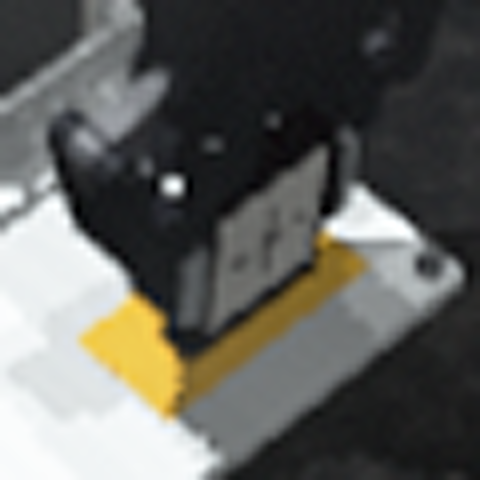

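```bash

python3 -m creep '[[[-0.05,0,0,0,-0.005,-0.001,0.045],[0,0,0,0,-0.005,0,0.045],[0,0,0,0,0,0,0.045],[0,0,0,0,0,0,0.045]]]' 40
cat >> h.py <<'E'
def an(c):
    im=c['color'].astype(int); pts=[]
    for v in range(185,235):
      for u in range(285,335):
        if im[v,u].max()-im[v,u].min()<30 and im[v,u].min()>75 and c['range_z'][v,u]>0:
            P=p3(c,u,v)
            if .025<P[2]<.08 and abs(P[1]+.26)<.03 and .46<P[0]<.53: pts.append(P)
    pts=np.array(pts)
    for k in range(4):
        m=pts.mean(0);n=np.linalg.svd(pts-m)[2][2]; d=(pts-m)@n; pts=pts[abs(d)<max(2*d.std(),.0008)]
    print('scene face',m,n*np.sign(n[0]),len(pts),'ctr',m+.007*n*np.sign(n[0]))
def an2(c,u0=240,u1=316,v0=266,v1=320):
    P=np.array([p3(c,u,v) for u in range(u0,u1,5) for v in range(v0,v1,4)]);P=P[~np.isnan(P).any(1)];m=P.mean(0);n=np.linalg.svd(P-m)[2][2];n*=np.sign(n[0]);print('wrist face',m,n,'ctr',m-.007*n)
E
python3 -c "
from h import *
goto([.506,-.262,.1068],-.239,-0.047)
an(snap('scene','s11')); an2(snap('wrist','w11'))"
```

```text
t: 14.05
eef_pos: [0.5062, -0.2616, 0.1103]
tool_rot: [-0.015, -0.617, 0.787, 0.018]
contact_force: [-0.0, -0.4, -0.1]
gripper_width: 0.607
t 14.05 pos [ 0.5062 -0.2616  0.1103] grip 0.607405236056622 F [-0.0435 -0.4319 -0.1452] 
q [ 0.4382  0.5756 -0.0963  1.9178  0.0924  0.6991 -1.5279]
turn [ 0.0001 -0.0015 -0.0021] shift [ 0.0004 -0.      0.0035] shift after turn [ 0.0004 -0.      0.0035]
scene face [ 0.4949 -0.2576  0.0548] [ 0.9724 -0.2333  0.0021] 149 ctr [ 0.5017 -0.2592  0.0548]
wrist face [ 0.5095 -0.2623  0.0584] [ 0.972  -0.2348  0.0053] ctr [ 0.5027 -0.2606  0.0583]
```

View pics/w11.png

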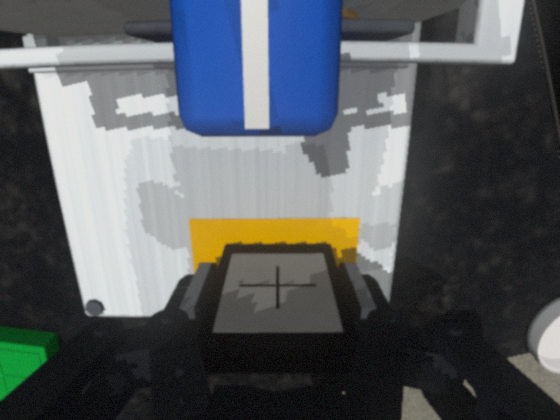

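```bash
python3 - <<'E'
from h import *
c=load('w11'); y=-.239; f=np.array([np.cos(y),np.sin(y),0]);l=np.array([-np.sin(y),np.cos(y),0])
im=cv2.imread('pics/w11.png')[205:275,170:380]; cv2.imwrite('pics/w11c.png',cv2.resize(im,None,fx=3.8,fy=3.8,interpolation=cv2.INTER_CUBIC))
a,b=p3(c,190,218,plane=.012),p3(c,359,218,plane=.012); m=(a+b)/2-.02*f
a,b=p3(c,226,244,plane=.015),p3(c,331,244,plane=.015); d=a-b; F=(a+b)/2-.007*f; print(m,F,np.arctan2(-d[0],d[1]),'fwd err',(F-m)@f,'left err',(F-m)@l)
E
```

```text
[ 0.5012 -0.2588  0.012 ] [ 0.5012 -0.2608  0.015 ] -0.23989119801218517 fwd err 0.00039707993128585626 left err -0.001959621918791844
```

View pics/w11c.png

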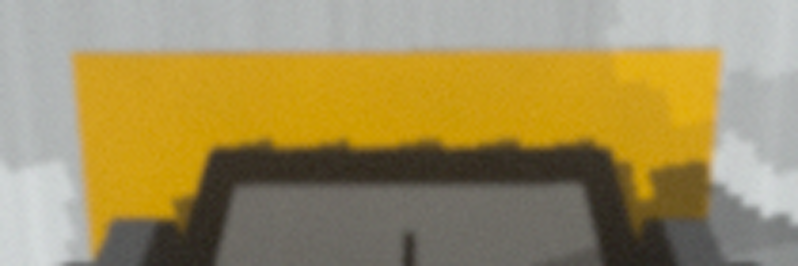

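```bash

python3 -m creep '[[[0,0,0,-0.002,0,0.0015,0.045],[0,0,0,0,0,0,0.045],[0,0,0,0,0,0,0.045]]]' 40
python3 -c "
from h import *
goto([.506,-.260,.1068],-.239,-0.047)"
python3 -m creep '[[[0,0,0,0,0,0.002,0.045],[0,0,0,0,0,0,0.045],[0,0,0,0,0,0,0.045]]]' 40
python3 -c "
from h import *
goto([.506,-.260,.1068],-.239,-0.047)"
```

```text
t: 14.4
eef_pos: [0.5052, -0.2594, 0.1085]
tool_rot: [-0.015, -0.617, 0.787, 0.018]
contact_force: [0.4, -1.2, -1.3]
gripper_width: 0.604
t 14.4 pos [ 0.5052 -0.2594  0.1085] grip 0.6042686390018734 F [ 0.4317 -1.1568 -1.3283] 
q [ 0.4351  0.5762 -0.0961  1.9228  0.0927  0.6941 -1.532 ]
turn [ 0.0006 -0.0016 -0.0027] shift [ 0.0004 -0.001   0.0017] shift after turn [ 0.0004 -0.001   0.0017]
t: 14.65
eef_pos: [0.5049, -0.2592, 0.1065]
tool_rot: [-0.015, -0.617, 0.787, 0.018]
contact_force: [-0.2, 0.3, -1.1]
gripper_width: 0.606
t 14.65 pos [ 0.5049 -0.2592  0.1065] grip 0.6056123598015423 F [-0.2164  0.299  -1.1376] 
q [ 0.4349  0.5788 -0.0959  1.9244  0.0934  0.6893 -1.5326]
turn [ 0.     -0.0016 -0.0026] shift [ 0.0005 -0.0012 -0.0003] shift after turn [ 0.0005 -0.0012 -0.0003]
```

```bash

python3 -m creep '[[[0,0,0,0.0005,-0.0012,0.001,0.045],[0,0,0,0,0,0,0.045],[0,0,0,0,0,0,0.045]]]' 40
python3 -m creep '[[[0,0,0,0,0,0.0015,0.045],[0,0,0,0,0,0,0.045],[0,0,0,0,0,0,0.045]]]' 40
python3 -c "
from h import *
goto([.506,-.260,.1068],-.239,-0.047)
an(snap('scene','s12')); an2(snap('wrist','w12'));print(get_obs()['contact_force'])
im=cv2.imread('pics/w12.png')[205:275,170:380]; cv2.imwrite('pics/w12c.png',cv2.resize(im,None,fx=3.8,fy=3.8,interpolation=cv2.INTER_CUBIC))
"
```

```text
t: 14.9
eef_pos: [0.5053, -0.2593, 0.1068]
tool_rot: [-0.016, -0.617, 0.787, 0.019]
contact_force: [0.3, 0.1, -0.4]
gripper_width: 0.607
t: 15.15
eef_pos: [0.5058, -0.2597, 0.1067]
tool_rot: [-0.015, -0.616, 0.787, 0.018]
contact_force: [-0.1, 1.0, -0.8]
gripper_width: 0.605
t 15.15 pos [ 0.5058 -0.2597  0.1067] grip 0.6048177712430302 F [-0.1365  1.0182 -0.8142] 
q [ 0.435   0.58   -0.0959  1.9214  0.093   0.6923 -1.5323]
turn [ 0.0012 -0.0014 -0.0029] shift [ 0.0003 -0.0003 -0.0001] shift after turn [ 0.0003 -0.0003 -0.0001]
scene face [ 0.4944 -0.2557  0.0539] [ 0.9719 -0.2354  0.0024] 161 ctr [ 0.5012 -0.2573  0.0539]
wrist face [ 0.5091 -0.2602  0.0547] [ 0.9715 -0.2371  0.0047] ctr [ 0.5023 -0.2586  0.0546]
[ 0.6947  0.6994 -0.4126]
```

View pics/w12c.png

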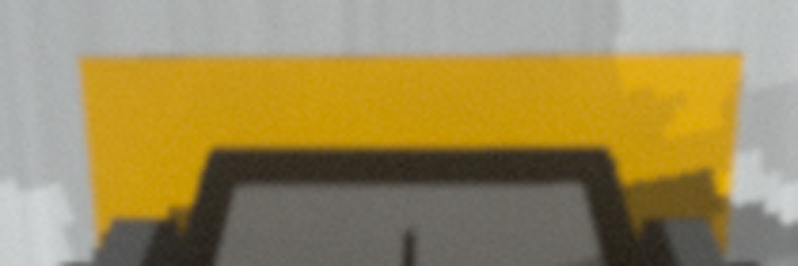

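```bash

python3 -m creep '[[[0,0,0,0,0,0,0.056],[0,0,0,0,0,0,0.062],[0,0,0,0,0,0,0.07],[0,0,0,0,0,0,0.085],[0,0,0,0,0,0,0.085],[0,0,0,0,0,0,0.085]]]'
python3 -c "
from h import *
goto([.506,-.260,.1068],-.239,-0.047)
an(snap('scene','s13')); an2(snap('wrist','w13'))
im=cv2.imread('pics/w13.png')[205:275,170:380]; cv2.imwrite('pics/w13c.png',cv2.resize(im,None,fx=3.8,fy=3.8,interpolation=cv2.INTER_CUBIC))
"
```

```text
t: 15.75
eef_pos: [0.5055, -0.2597, 0.1057]
tool_rot: [-0.016, -0.616, 0.787, 0.019]
contact_force: [-0.5, -1.1, 0.1]
gripper_width: 0.995
t 15.75 pos [ 0.5055 -0.2597  0.1057] grip 0.9948263910899129 F [-0.5265 -1.0543  0.1491] 
q [ 0.435   0.5816 -0.0957  1.9216  0.0932  0.6915 -1.5323]
turn [ 0.0023 -0.0012 -0.0029] shift [ 0.0002 -0.0005 -0.0012] shift after turn [ 0.0002 -0.0005 -0.0012]
scene face [ 0.4942 -0.256   0.0539] [ 0.9703 -0.2419 -0.0071] 170 ctr [ 0.501  -0.2576  0.0538]
wrist face [ 0.5089 -0.2603  0.0538] [ 0.972 -0.235  0.007] ctr [ 0.5021 -0.2586  0.0538]
```

View pics/w13.png

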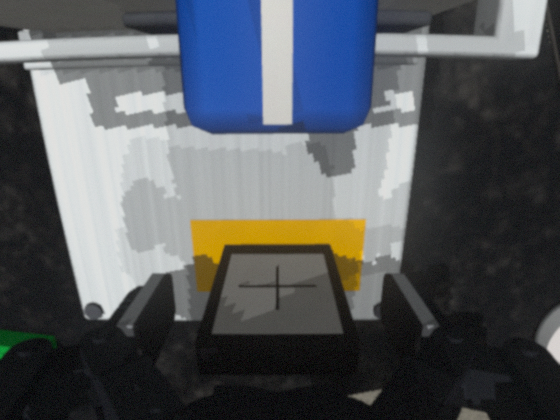

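```bash

python3 -m creep '[[[0,0,0,0,0,-0.01,0.085],[0,0,0,0,0,-0.02,0.085],[0,0,0,0,0,-0.025,0.085],[0,0,0,0,0,-0.03,0.085],[0,0,0,0,0,-0.03,0.085],[0,0,0,0,0,-0.03,0.085],[0.02,0,0,0,0,0,0.085],[0.02,0,0,0,0,0,0.085]]]'
python3 -c "
from h import *
goto([.5933,-.2813,.26],-.239,0)
c=snap('wrist','w14');snap('scene','s14')
im=cv2.imread('pics/s14.png')[140:260,230:350]; cv2.imwrite('pics/s14c.png',cv2.resize(im,None,fx=5,fy=5,interpolation=cv2.INTER_CUBIC))
"
```

```text
t: 16.52
eef_pos: [0.5126, -0.2607, 0.2608]
tool_rot: [-0.003, -0.617, 0.787, 0.003]
contact_force: [-0.4, -0.3, -0.7]
gripper_width: 0.997
t 16.5167 pos [ 0.5126 -0.2607  0.2608] grip 0.9973425474117528 F [-0.3887 -0.3395 -0.7073] 
q [ 0.4505  0.3665 -0.1124  1.8319  0.0513  0.9551 -1.4964]
turn [ 0.0092 -0.0007 -0.0021] shift [ 0.0007 -0.0833  0.    ] shift after turn [ 0.0009 -0.0833  0.0008]
```

View pics/w14.png

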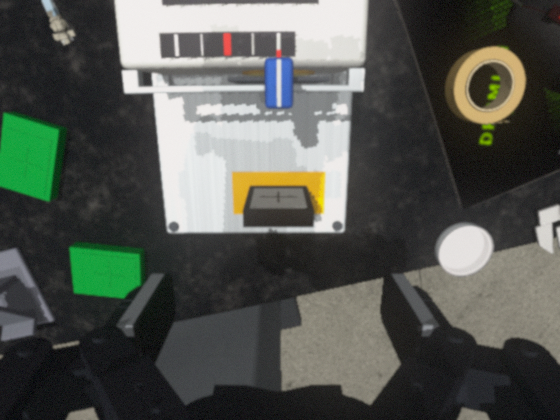

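View pics/s14c.png

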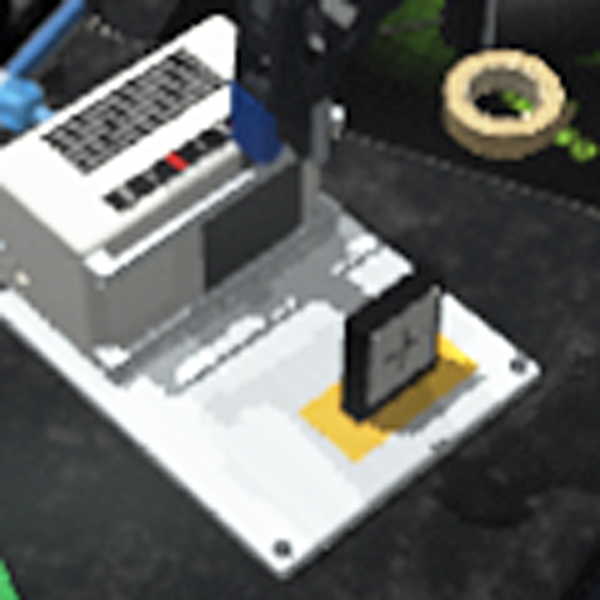

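```bash
python3 - <<'E'
from h import *
c=load('w14')
for v in range(55,112,5): print(v,p3(c,279,v))
im=cv2.imread('pics/w14.png')[20:120,150:390]; cv2.imwrite('pics/w14c.png',cv2.resize(im,None,fx=3.3,fy=3.3,interpolation=cv2.INTER_CUBIC))
E
```

```text
55 [ 0.607  -0.2844  0.1086]
60 [ 0.6017 -0.2829  0.1456]
65 [ 0.5995 -0.2824  0.1459]
70 [ 0.5973 -0.2819  0.1462]
75 [ 0.5951 -0.2813  0.1455]
80 [ 0.5928 -0.2808  0.1457]
85 [ 0.5906 -0.2802  0.1455]
90 [ 0.5883 -0.2797  0.1457]
95 [ 0.586  -0.2791  0.1453]
100 [ 0.5837 -0.2786  0.1455]
105 [ 0.5814 -0.278   0.1453]
110 [ 0.5722 -0.2764  0.0118]
```

View pics/w14c.png

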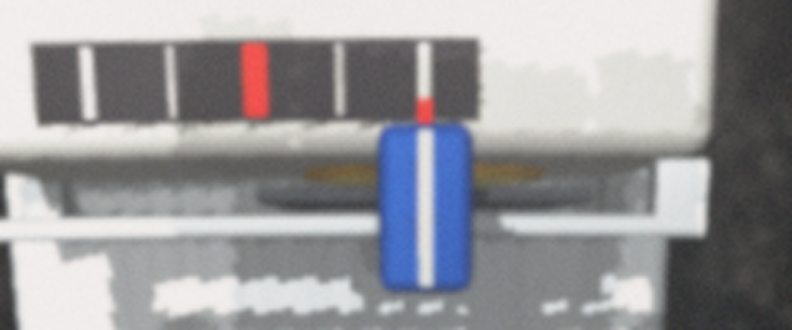

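```bash

python3 -m creep '[[[0.009,0,-0.002,0,-0.025,0,0.05],[0,0,0,0,-0.025,0,0.05],[0,0,0,0,-0.02,0,0.05],[0,0,0,0,-0.006,0,0.05],[0,0,0,0,0,0,0.05],[0,0,0,0,0,0,0.05]]]'
python3 -c "
from h import *
goto([.592,-.2808,.183],-.239,0)"
```

```text
t: 17.12
eef_pos: [0.5828, -0.278, 0.2519]
tool_rot: [-0.005, -0.617, 0.787, 0.007]
contact_force: [0.2, -0.3, 0.1]
gripper_width: 0.586
t 17.1167 pos [ 0.5828 -0.278   0.2519] grip 0.5856965929666622 F [ 0.1662 -0.2663  0.0541] 
q [ 0.424   0.488  -0.1044  1.663   0.0585  1.0105 -1.5111]
turn [ 0.0169  0.0008 -0.0011] shift [ 0.0006 -0.0107  0.0687] shift after turn [ 0.0005 -0.0096  0.0689]
```

```bash

python3 -m creep '[[[0.016,0,0,0,-0.008,0.012,0.05],[0,0,0,0,-0.001,0.02,0.05],[0,0,0,0,0,0.02,0.05],[0,0,0,0,0,0.01,0.05],[0,0,0,0,0,0,0.05],[0,0,0,0,0,0,0.05]]]'
python3 -c "
from h import *
goto([.592,-.2808,.183],-.239,0)"
```

```text
t: 17.62
eef_pos: [0.585, -0.2793, 0.1858]
tool_rot: [-0.002, -0.617, 0.787, 0.003]
contact_force: [-0.2, -1.3, -0.2]
gripper_width: 0.583
t 17.6167 pos [ 0.585  -0.2793  0.1858] grip 0.5831470204384822 F [-0.1861 -1.3129 -0.2377] 
q [ 0.4228  0.5617 -0.1019  1.7108  0.0702  0.8809 -1.521 ]
turn [ 0.0082  0.0009 -0.0025] shift [-0.0002 -0.0072  0.0027] shift after turn [-0.0002 -0.0072  0.0028]
```

```bash

python3 -m creep '[[[0.008,0,-0.002,0,-0.007,0.002,0.05],[0,0,0,0,0,0,0.05],[0,0,0,0,0,0,0.05]]]'
python3 -c "
from h import *
goto([.592,-.2808,.183],-.239,0)
snap('wrist','w15');snap('scene','s15')
im=cv2.imread('pics/s15.png')[140:260,230:350]; cv2.imwrite('pics/s15c.png',cv2.resize(im,None,fx=5,fy=5,interpolation=cv2.INTER_CUBIC))"
```

```text
t: 17.87
eef_pos: [0.5924, -0.2816, 0.1858]
tool_rot: [0.001, -0.617, 0.787, -0.001]
contact_force: [0.7, 0.4, 0.8]
gripper_width: 0.586
t 17.8667 pos [ 0.5924 -0.2816  0.1858] grip 0.5862893704983413 F [0.6661 0.4072 0.7993] 
q [ 0.4222  0.5687 -0.1021  1.698   0.0708  0.876  -1.5198]
turn [-0.0025  0.0003 -0.0009] shift [-0.0006  0.0005  0.0028] shift after turn [-0.0006  0.0005  0.0028]
```

View pics/w15.png

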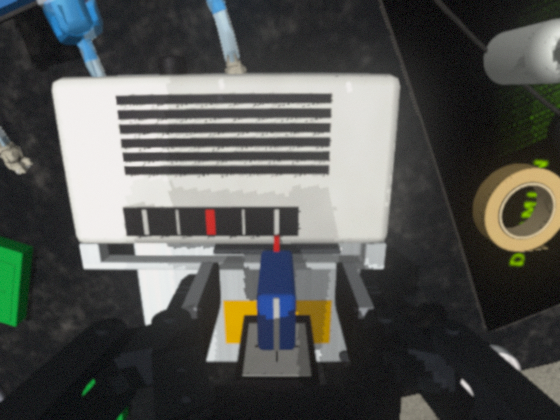

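View pics/s15c.png

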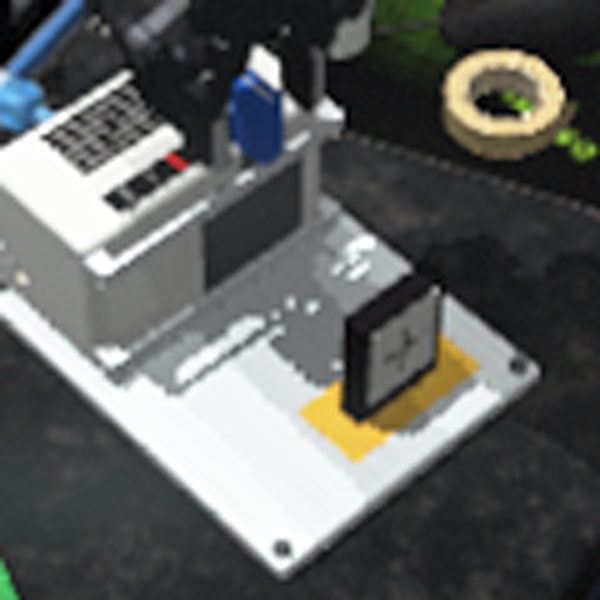

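```bash

python3 -m creep '[[[0,0,0,0,0,0.002,0.0],[0,0,0,0,0,0,0.0],[0,0,0,0,0,0,0.0],[0,0,0,0,0,0,0.0],[0,0,0,0,0,0,0.0],[0,0,0,0,0,0,0.0],[0,0,0,0,0,0,0.0]]]' 70
python3 -c "
from h import *
goto([.592,-.2808,.183],-.239,0)
l=np.array([.2367,.9716,0]);print('left coord',st()[0]@l)"
```

```text
t: 18.55
eef_pos: [0.5931, -0.2812, 0.1851]
tool_rot: [0.002, -0.618, 0.786, -0.002]
contact_force: [0.5, 0.8, 1.0]
gripper_width: 0.153
t 18.55 pos [ 0.5931 -0.2812  0.1851] grip 0.1532924983925991 F [0.5424 0.7917 1.0272] 
q [ 0.4216  0.5695 -0.1025  1.6985  0.0711  0.8724 -1.5199]
turn [-0.0048  0.0003  0.0002] shift [-0.0001  0.0012  0.0021] shift after turn [-0.0001  0.0012  0.0021]
left coord -0.13281762242130418
```

```bash

python3 -m creep '[[[0,0,0,-0.005,0,0,0.0],[0,0,0,-0.007,0,0,0.0],[0,0,0,-0.007,0,0,0.0],[0,0,0,-0.007,0,0,0.0],[0,0,0,0,0,0,0.0],[0,0,0,0,0,0,0.0]]]' 70
python3 -c "
from h import *
l=np.array([.2367,.9716,0]);p=st()[0];print('travel',p@l+.1328); goto(p+l*(.03-p@l-.1328),-.239,0)"
```

```text
t: 19.05
eef_pos: [0.5977, -0.2618, 0.1851]
tool_rot: [-0.002, -0.616, 0.788, -0.005]
contact_force: [-0.7, -6.6, -0.7]
gripper_width: 0.15
travel 0.0198707071987564
t 19.05 pos [ 0.5977 -0.2618  0.1851] grip 0.15020433194809119 F [-0.6991 -6.5637 -0.6896] 
q [ 0.3842  0.5627 -0.0976  1.7108  0.0807  0.8651 -1.565 ]
turn [-0.0062 -0.0098 -0.0048] shift [-0.0101  0.     -0.0001] shift after turn [-0.0101  0.      0.    ]
```

```bash

python3 -m creep '[[[0,0,0,-0.006,0,0,0.0],[0,0,0,-0.007,0,0,0.0]]]' 70
python3 -c "
from h import *
l=np.array([.2367,.9716,0]);p=st()[0];print('travel',p@l+.1328); goto(p+l*(.03-p@l-.1328),-.239,0)"
python3 -m creep '[[[0,0,0,-0.002,0,0,0.0]]]' 70
python3 -c "
from h import *
l=np.array([.2367,.9716,0]);p=st()[0];print('travel',p@l+.1328)
c=snap('wrist','w16');
p=st()[0];print('travel',p@l+.1328)
im=cv2.imread('pics/w16.png')[180:300,90:350]; cv2.imwrite('pics/w16c.png',cv2.resize(im,None,fx=3,fy=3,interpolation=cv2.INTER_CUBIC))"
```

```text
t: 19.22
eef_pos: [0.5997, -0.2534, 0.1852]
tool_rot: [-0.004, -0.614, 0.789, -0.007]
contact_force: [-1.4, -7.3, 0.1]
gripper_width: 0.155
travel 0.02852725022826408
t 19.2167 pos [ 0.5997 -0.2534  0.1852] grip 0.15493598008844714 F [-1.3839 -7.2636  0.1255] 
q [ 0.3674  0.5601 -0.0951  1.7154  0.0849  0.8626 -1.5864]
turn [-0.0067 -0.0143 -0.0086] shift [-0.0015  0.     -0.    ] shift after turn [-0.0015  0.      0.    ]
t: 19.3
eef_pos: [0.6001, -0.252, 0.1852]
tool_rot: [-0.004, -0.614, 0.789, -0.007]
contact_force: [-1.3, -6.3, -1.8]
gripper_width: 0.153
travel 0.02997229222249384
travel 0.029767759193626148
```

View pics/w16c.png

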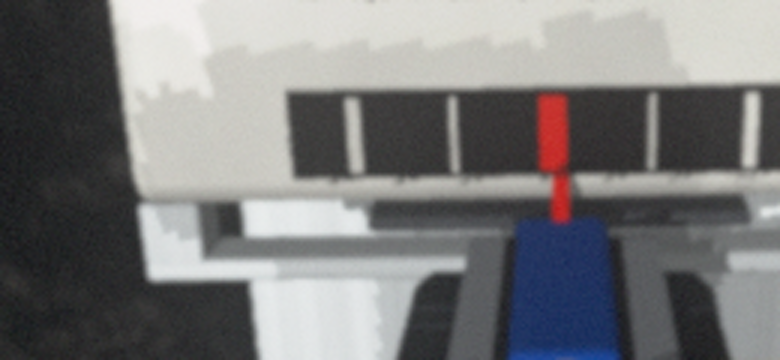

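```bash

python3 -m creep '[[[0,-0.008,0,-0.0015,0,0,0.0],[0,0,0,-0.001,0,0,0.0]]]' 70
python3 -c "
from h import *
l=np.array([.2367,.9716,0]);p=st()[0];goto(p,-.239,0);print('travel',p@l+.1328)
c=snap('wrist','w17');
p=st()[0];print('travel',p@l+.1328)
im=cv2.imread('pics/w17.png')[180:300,90:350]; cv2.imwrite('pics/w17c.png',cv2.resize(im,None,fx=3,fy=3,interpolation=cv2.INTER_CUBIC))"
```

```text
t: 19.52
eef_pos: [0.5998, -0.2528, 0.1852]
tool_rot: [-0.002, -0.614, 0.789, -0.006]
contact_force: [-0.2, -7.8, 0.0]
gripper_width: 0.153
t 19.5167 pos [ 0.5998 -0.2528  0.1852] grip 0.15344508372056795 F [-0.1694 -7.7547  0.0313] 
q [ 0.3687  0.5599 -0.0966  1.7157  0.0821  0.862  -1.5858]
turn [-0.0073 -0.0113 -0.0097] shift [0. 0. 0.] shift after turn [0. 0. 0.]
travel 0.029153511917341557
travel 0.02910114701845458
```

View pics/w17c.png

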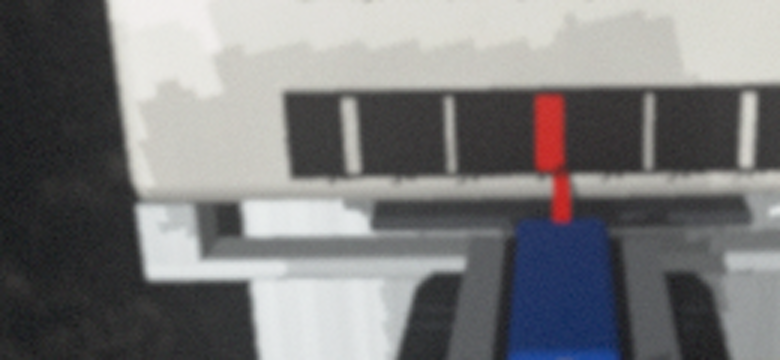

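```bash

python3 -m creep '[[[0,0,0,-0.0035,0,0,0.0],[0,0,0,-0.0025,0,0,0.0]]]' 70
python3 -c "
from h import *
l=np.array([.2367,.9716,0]);p=st()[0];goto(p,-.239,0);print('travel',p@l+.1328)
c=snap('wrist','w18');
p=st()[0];print('travel',p@l+.1328)
im=cv2.imread('pics/w18.png')[180:300,90:350]; cv2.imwrite('pics/w18c.png',cv2.resize(im,None,fx=3,fy=3,interpolation=cv2.INTER_CUBIC))"
```

```text
t: 19.73
eef_pos: [0.6003, -0.251, 0.1852]
tool_rot: [-0.004, -0.613, 0.79, -0.008]
contact_force: [-0.9, -8.0, -0.8]
gripper_width: 0.154
t 19.7333 pos [ 0.6003 -0.251   0.1852] grip 0.15438171392186095 F [-0.9011 -8.0268 -0.7647] 
q [ 0.3618  0.5589 -0.0936  1.7174  0.0863  0.8608 -1.5952]
turn [-0.0077 -0.0161 -0.012 ] shift [0. 0. 0.] shift after turn [0. 0. 0.]
travel 0.031021561351460128
travel 0.031135494902121266
```

View pics/w18c.png

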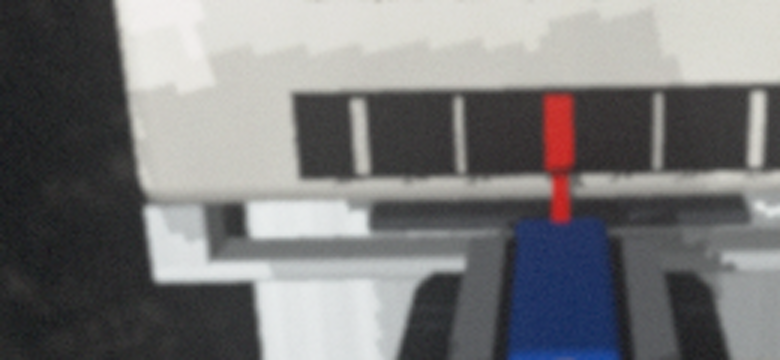

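```bash
python3 - <<'E'
from h import *
l=np.array([.2367,.9716,0])
for i in range(12):
    c=read_camera('scene'); print(round(st()[0]@l+.1328,5),end=' ')
o=get_obs();print(o['t'],o['gripper_width'],o['contact_force'],o['joint_vel'])
snap('wrist','w19');snap('scene','s19');snap('top','t19')
im=cv2.imread('pics/w19.png')[180:300,90:350]; cv2.imwrite('pics/w19c.png',cv2.resize(im,None,fx=3,fy=3,interpolation=cv2.INTER_CUBIC))
E
```

```text
0.03111 0.03106 0.03111 0.03112 0.03108 0.0311 0.0311 0.0311 0.03108 0.03106 0.03108 0.03106 20.3833 0.15193204495748538 [-1.5719 -6.4063 -0.6461] [ 0.0003  0.0008 -0.0016  0.0003  0.0003  0.0009 -0.0013]
```

View pics/w19c.png

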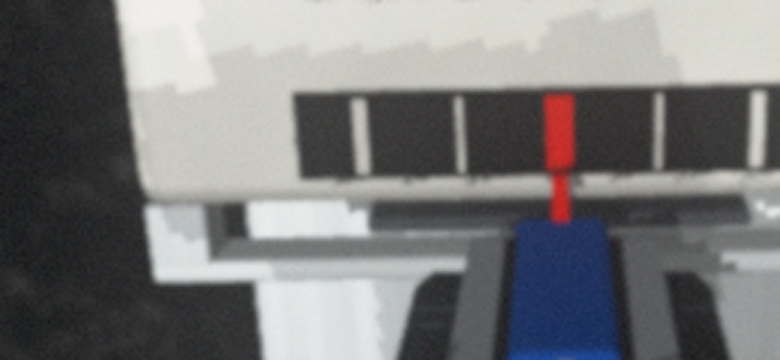

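View pics/s19.png

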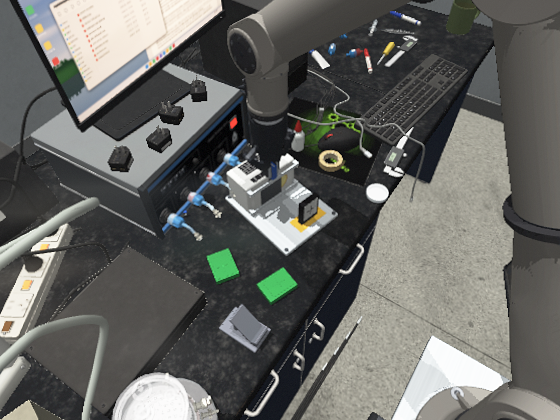

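The pointer sits on the red tick and the hold is steady. The screen stands on the mark (309,208), and the bottle, tape roll and dish are where they were. Handing in.

```bash
python3 -c "
from station import hand_in
print(hand_in())"
```

```text
the job is handed in; nothing more can be done
None
```

The screen stands upright and released on the yellow mark, and the gripper is holding the shutter handle with the pointer at the red tick. I handed in at about 20.5 s of the 48 s allowed.

- **Screen:**
  - I took it from the rest and first stood it about 20 mm too far forward, because the wrist joint was near its limit at that tilt.
  - I re-gripped it with the tool near vertical. It was about 3° off upright in that grip, so I corrected the tilt, moved it back onto the mark and released it.
  - After release the cameras put it within about 1–1.5 mm of the mark's centre, square to about 0.5° and upright to about 0.5°.
- **Shutter:** I gripped the handle at 70 N and slid it to half travel. In the wrist picture the pointer lines up with the red tick to about 0.3 mm. It stayed steady over the 0.6 s I watched, against a spring force of about 7–8 N.
- **Disagreement:** The arm's own position reading gives 31.1 mm of travel instead of 30. I put this down to slight tilt of the tool under the spring load and went by the scale.
- **Other objects:** In the last scene picture the dropper bottle, tape roll, petri dish and green look-alikes are where they started. I checked this by eye only.

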